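Pack the sampling kit: tools in their inserts, tins in a weighted column

TASK

Pack up the sampling kit: lay each hand tool that is out on the bench (scraper, screwdriver, pestle; not all are always there) flat in the tray insert cut to its outline, with its working end (blade, screwdriver tip, thick pestle head) pointing away from the tray's bail handle. Take the small metal weight off the round tin stand and set it aside, stack all the closed sample tins squarely in one upright column on the stand, in any order, and then stand the weight upright on the middle of the top lid. Leave the vial, stopper and bottle where they are; what stands along the back of the bench (other tins, a pestle) is not part of the kit.

Things in the scene. Friction and masses are not known exactly. Their poses are not given: they have to be found in the camera images.
- tray: Fixed aluminium carrying tray, 198 (x) x 212 mm (y), base 3 mm thick, rim 16 mm high, cut away over the middle 80 mm of the two long sides. A dark bail handle 90 mm wide lies at its +y end, towards the robot. It carries three inserts side by side along x, 63 mm apart, in an order that changes. Origin: centre of underside.
- scraper_insert: Fixed grey insert, 60 (x) x 202 mm (y); floor 4 mm above its origin (centre of underside), walls 10 mm above the floor; the middle 72 mm of its length has floor only, for the fingers. The tool lies along y, its middle over the origin, working end to -y (away from the bail handle). Recess for the scraper: 166 mm long, 53 mm wide at the -y end and 34 mm wide at the +y end.
- screwdriver_insert: Fixed grey insert, 60 (x) x 202 mm (y); floor 4 mm above its origin (centre of underside), walls 10 mm above the floor; the middle 72 mm of its length has floor only, for the fingers. The tool lies along y, its middle over the origin, working end to -y (away from the bail handle). Recess for the screwdriver: 186 mm long, 18 mm wide at the -y end and 37 mm wide at the +y end.
- pestle_insert: Fixed grey insert, 60 (x) x 202 mm (y); floor 4 mm above its origin (centre of underside), walls 10 mm above the floor; the middle 72 mm of its length has floor only, for the fingers. The tool lies along y, its middle over the origin, working end to -y (away from the bail handle). Recess for the pestle: 132 mm long, 39 mm wide at both ends.
- scraper: Plastic scraper, 155 mm long, 13 mm thick, lying flat; black grip about 24 mm wide from 22 mm on the -y side of the origin to the +y end; thin blade 44 mm wide at the -y end. Grip it across the black grip, about 10 mm on the +y side of the origin. Lies along its own y, working end to -y, z up. Origin: centre of underside. Absent in some runs.
- scraper_mid (a point): Centre of the scraper: 6.5 mm above its origin.
- scraper_tip (a point): Blade end of the scraper, 75 mm to its -y.
- screwdriver: Screwdriver, 175 mm long, 27 mm thick at the red handle, which reaches from the origin to the +y end (88 mm); the thin shank is on the -y side. Grip the handle, about 20 mm on the +y side of the origin. It rests steadily and does not roll. Lies along its own y, working end to -y, z up. Origin: centre of underside. Absent in some runs.
- screwdriver_mid (a point): Centre of the screwdriver: on its long axis, 13.5 mm above its origin.
- screwdriver_tip (a point): Blade end of the screwdriver, 85 mm to its -y.
- pestle: White porcelain pestle, 122 mm long; it grips like a bar 29 mm thick all along; the thick rounded head (working end) is at its +y end. It rests steadily and does not roll. Grip it near its origin. Lies along its own y, z up. Origin: centre of underside. Absent in some runs.
- pestle_mid (a point): Centre of the pestle: 14.5 mm above its origin.
- pestle_tip (a point): Head end of the pestle, 58 mm to its +y.
- tin_stand: Fixed round dark steel stand, 92 mm across, 10 mm high, with a low lip; the flat floor inside, 5 mm above the origin, is 82 mm across. Origin: centre of its underside.
- tin_1: Closed round aluminium moisture tin with a lid, 68 mm across the lid (body 66 mm), 40 mm high, about 55 g, standing upright. The lid is the top 6 mm and stays on. Origin: centre of its underside. Absent in some runs.
- tin_2: Closed round aluminium moisture tin with a lid, 64 mm across the lid (body 62 mm), 40 mm high, about 55 g, standing upright. The lid is the top 6 mm and stays on. Origin: centre of its underside. Absent in some runs.
- tin_3: Closed round aluminium moisture tin with a lid, 68 mm across the lid (body 66 mm), 46 mm high, about 55 g, standing upright. The lid is the top 6 mm and stays on. Origin: centre of its underside. Absent in some runs.
- weight: Small turned metal weight, 27 mm across, 43 mm high with a narrower knob on top, 300 g, standing upright in the tin stand at first. Grip its body, 20 to 26 mm above its underside, with the fingertips clear of the stand's lip. Origin: centre of its underside.
- vial: Bystander: glass vial with a cap, 23 mm across, 62 mm high. Origin: centre of its underside.
- stopper: Bystander: black rubber stopper, 25 mm across, 24 mm high. Origin: centre of its underside.
- bottle: Bystander: brown reagent bottle, 41 mm across, 68 mm high. Origin: centre of its underside.
Mind the look-alikes: they are no part of the job. Several things have the shape of the pestle; the one meant has the colours described above.

How it is judged:
By the outcome, as a careful person would: the job done as asked, in the order asked, and still so for the second after the job is handed in, with the robot touching nothing.
Of scraper, screwdriver, pestle only 2 to 3 are there at a start; the rules pass over those that are not, and their reading is None.
Of tin_1, tin_2, tin_3 only 2 to 3 are there at a start; the rules pass over those that are not, and their reading is None.
At some moment in a run one of scraper, screwdriver, pestle may be knocked a few centimetres aside while the robot is not near it.
It also fails if it takes over 210 s, if anything falls off the work surface, if the arm or the gripper's body presses on something with over 40 N, if the wrist force passes 120 N, or if a joint passes its speed limit or range.

ROBOT

A 6-joint arm with a two-finger parallel gripper is mounted at the origin on a cart in front of the work surface, level with it; the furniture and walls round the work are solid. World frame = base frame: x ahead of the robot, y to its left, z up, the work surface at z = 0. Lengths are in mm, angles in rad, forces in N, time in s.
With the tool pointing down it reaches from about 250 to 850 mm from the base axis. Payload 12.5 kg.
Tool frame: the origin (TCP) lies midway between the tips of the shut fingers; the grasp point (between the pads) lies 19 mm behind it; z points along the fingers, y is the direction in which the jaws open and shut (so a half turn about z gives the same grasp; the last joint's range is limited). The gripper opens to 93 mm and grips with 3 to 60 N. Pads are 15 mm wide; open, the fingers measure 128 mm over their backs; the gripper's body (75 mm by 188 mm) begins 65 mm behind the grasp point.
Start: joints at [1.045, 0.351, 1.652, -0, 1.139, -0.085], TCP at [234.633, 497.425, 218.633] pointing down, gripper open.
Joint ranges: [-2.75, 2.75], [-0.79, 2.1], [0.01, 2.65], [-1.57, 4.71], [0.07, 3.14], [-2.87, 2.87]. Speed limits (rad/s): [2.22, 2.22, 2.79, 3.14, 3.14, 3.14].

INTERFACE

Orientations are given as a rotation vector (axis times angle).
In Python, from station import sense, capture, sign_off, cut_out gives the robot as it stands.
- The arm moves only by the tool play_rows, never from a script. Its argument "moves" is a list of rows, each an object with "claw": the opening, from -1 (shut) to 1 (fully open); "offset": the shift along the tool's x, y, z scaled (see below), a list of three; "rot": the turn, a rotation vector about the tool's x, y, z scaled (see below), a list of three. In form: [{"claw": claw, "offset": [x, y, z], "rot": [rx, ry, rz]}, ...]. A call has 1 to 5 rows; each row shifts and turns the commanded pose from where the row before left it, along the tool's axes as they then stand; what a row does not reach is not made up. The controller multiplies each number of a shift by 4 cm and each number of a turn by 5 degrees. A row lasts 1/10 s, in which the tool goes at most 50 mm and 8.59 degrees, less where a joint would pass 70% of its speed; a pose out of reach is approached as far as the arm can. A call with a number of a shift or a turn outside -1 to 1 is refused whole. A call with a gripper value outside its range is refused whole. The fingers move at their own pace and stop on an object; "squeeze" is the grip in N (left out, the last holds). Time passes only in rows, so rows that do not move let the fingers close. It gives the time, the measured TCP pose, the force and the opening at its end, in the units of the state.
- sense(): the state, without advancing time (a new reading comes with each control period).
- capture(name): name is "scene" or "top" or "wrist"; returns a dict with "img" (384x512x3 uint8, red, green, blue), "z_map" (384x512 float32, mm along the optical axis (not along the pixel's ray), 0 where there is no reading), "fx", "fy", "cx", "cy" (pixels), "distortion" ([k1, k2, p1, p2, k3] as OpenCV has them; the pictures are not rectified), "rvec" (rotation vector, rad) and "tvec" (3), from world to camera coordinates, as OpenCV has them; the wrist camera has in their place "T_tool_cam" (4x4, takes a point from camera to tool coordinates, whose origin is the TCP and whose axes are the flange's). Camera axes: x right, y down, z forward; pixel columns grow to the right and rows downward; lengths in mm; the calibration is good to about 2 mm. A picture is of the moment at which its call begins: read the wrist's pose just before it.
- sign_off(): hands the job in, once; it reports no verdict.
Trained networks look in a picture, given as the dict that the camera call returned (one of the last four; its "shot" number tells which), for a name from the list of things; names that differ only in an ending like _2 or _b are one class to them, and where a whole thing is asked for, a point or a joint stands for the part that bears it (a point fixed in the world has none). Each returns a list of dicts, best first, with "p" (0 to 1); they miss things now and then, are a little off and sometimes report something else, mostly with a low value. They report only what shows in the picture. A call takes as long as a camera call. They do not tell look-alikes from the thing itself.
- cut_out(picture, thing): "pixels" (384x512 bool, what is visible of it) and "bbox" ([left, top, right, bottom] in pixels, round what is visible of it).
The state is a dict: "clock": time; "qpos": joint angles; "qvel": joint speeds; "joint_torque": joint torques, N m; "ee_pos": TCP position; "tool_rot": TCP orientation; "force": force on the tool from outside, world axes, zero at the start; "torque": the same for the moment, N m; "opening": finger opening in mm.
Only numpy, scipy, OpenCV 4.12 (cv2) and the standard library are available. Lean on these libraries where they do the work, as an engineer would, in place of code of your own. Each camera call takes 0.05 s, during which the arm holds its last target. There are 200 camera calls.

## Working session

There is one attempt and no reset: what is moved stays moved. The work goes in short steps, Python scripts to look and compute and a tool call to move; the robot and the scene stay as the last step left them, time stands still between calls to the robot, and variables do not carry over. Pictures are saved under pics/ and viewed, about 12 in all and at most 16, crops included, and the job is handed in when it is done.

Besides the shell and the picture viewer there is one more tool, called as name([rows], argument=value, ...), one row to a line, values as JSON. play_rows: Moves the arm, as the interface text tells. Its arguments: {"type":"object","properties":{"moves":{"type":"array"},"squeeze":{"type":"number"}},"required":["moves"]}

```bash
ls; mkdir -p pics
cat > h.py <<'E'
import numpy as np, cv2
from station import sense, capture, sign_off, cut_out
from scipy.spatial.transform import Rotation as R
def cloud(c, s=None):
    """world xyz (H,W,3); NaN where no depth"""
    h,w=c["z_map"].shape
    K=np.array([[c["fx"],0,c["cx"]],[0,c["fy"],c["cy"]],[0,0,1.]])
    u,v=np.meshgrid(np.arange(w),np.arange(h))
    p=cv2.undistortPoints(np.stack([u,v],-1).reshape(-1,1,2).astype(float),K,np.array(c["distortion"],float)).reshape(h,w,2)
    z=c["z_map"].astype(float); z=np.where(z>0,z,np.nan)
    P=np.dstack([p[...,0]*z,p[...,1]*z,z])
    if "rvec" in c:
        Rm=cv2.Rodrigues(np.array(c["rvec"],float))[0]
        return (P-np.array(c["tvec"],float).ravel())@Rm
    T=np.array(c["T_tool_cam"],float); P=P@T[:3,:3].T+T[:3,3]
    return P@R.from_rotvec(s["tool_rot"]).as_matrix().T+np.array(s["ee_pos"])
def save(c,n,k=1.5): cv2.imwrite("pics/"+n,cv2.resize(c["img"][...,::-1],None,fx=k,fy=k))
E
python3 - <<'E'
from h import *
s=sense(); print(s); print(R.from_rotvec(s["tool_rot"]).as_matrix().round(3))
c=capture("top"); save(c,"top.png"); P=cloud(c)
print(cv2.Rodrigues(np.array(c["rvec"]))[0].round(2),c["tvec"])
for n in "tray scraper_insert screwdriver_insert pestle_insert scraper screwdriver pestle tin_stand tin_1 weight vial stopper bottle".split():
    for d in cut_out(c,n):
        q=P[d["pixels"]]; q=q[~np.isnan(q[:,0])]
        print(n,round(d["p"],2),np.array(d["bbox"]).tolist(),np.median(q,0).round(),len(q), np.percentile(q,[2,98],axis=0).round().tolist())
c=capture("scene"); save(c,"scene.png")
E
```

```text
pics
{'clock': 0.0, 'qpos': array([ 1.04541034e+00,  3.51245978e-01,  1.65238932e+00, -5.31824536e-06,
        1.13907393e+00, -8.46092027e-02]), 'qvel': array([ 0.00125498, -0.00062431, -0.00017961,  0.00017099, -0.00043378,
       -0.00160715]), 'joint_torque': array([ 1.44472819e-03, -4.97323179e+01, -2.85252571e+01,  6.99351286e-02,
        2.57165346e-02, -7.39787743e-05]), 'ee_pos': array([234.4740279 , 497.16036034, 218.10930208]), 'tool_rot': array([-6.86703485e-01, -3.06528339e+00,  1.67505646e-03]), 'force': array([-0.64344501, -0.00830778,  0.40246695]), 'torque': array([-0.00177337, -0.00925105,  0.02366157]), 'opening': 93.14818552446326}
[[-0.904  0.427 -0.001]
 [ 0.427  0.904 -0.001]
 [ 0.    -0.001 -1.   ]]
[[ 0.01 -1.    0.01]
 [-1.   -0.01 -0.07]
 [ 0.07 -0.01 -1.  ]] [ -72.46030157  556.85336396 1334.54726321]
tray 0.93 [144.4, 159.7, 198.8, 223.7] [448. 206.  13.] 29 [[428.0, 124.0, 1.0], [646.0, 297.0, 19.0]]
scraper_insert 0.76 [151.8, 155.4, 179.0, 216.9] [562. 233.  10.] 1119 [[464.0, 197.0, 3.0], [654.0, 266.0, 22.0]]
screwdriver_insert 0.73 [318.8, 241.3, 35
[... 2482 characters left out ...]
 10.] 431 [[472.0, -399.0, -0.0], [512.0, -249.0, 19.0]]
vial 0.46 [336.7, 162.9, 364.6, 175.1] [ 612. -379.   24.] 186 [[599.0, -419.0, 16.0], [624.0, -337.0, 31.0]]
vial 0.16 [254.0, 189.6, 280.4, 215.7] [509. -97.   7.] 504 [[464.0, -140.0, 1.0], [543.0, -61.0, 14.0]]
stopper 0.55 [219.9, 188.9, 227.4, 195.5] [537.  43.  25.] 31 [[527.0, 33.0, 20.0], [543.0, 51.0, 30.0]]
bottle 0.64 [212.6, 115.4, 223.3, 129.7] [766.  65.  66.] 142 [[752.0, 49.0, 16.0], [786.0, 81.0, 73.0]]
bottle 0.59 [168.8, 159.7, 199.2, 218.7] [549. 170.  12.] 1159 [[454.0, 133.0, 3.0], [645.0, 207.0, 23.0]]
bottle 0.47 [322.6, 243.9, 353.7, 246.8] [ 368. -348.   23.] 215 [[357.0, -393.0, -1.0], [382.0, -283.0, 31.0]]
```

View pics/top.png

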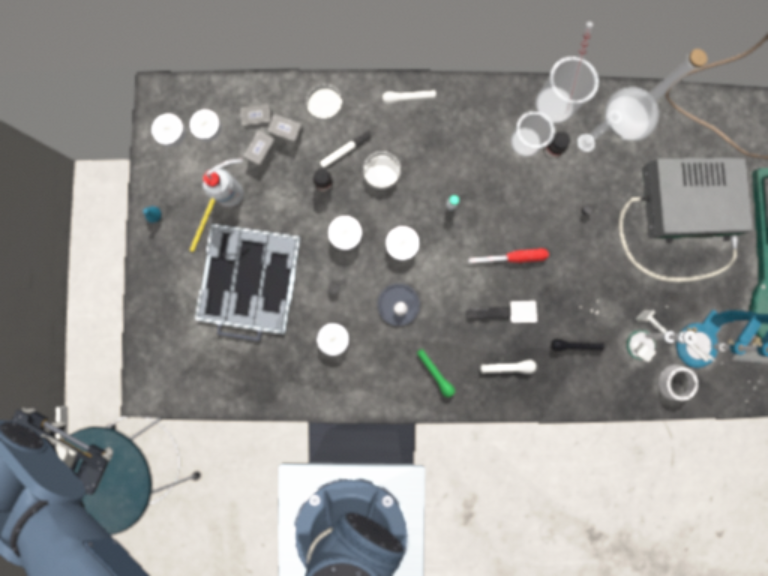

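View pics/scene.png

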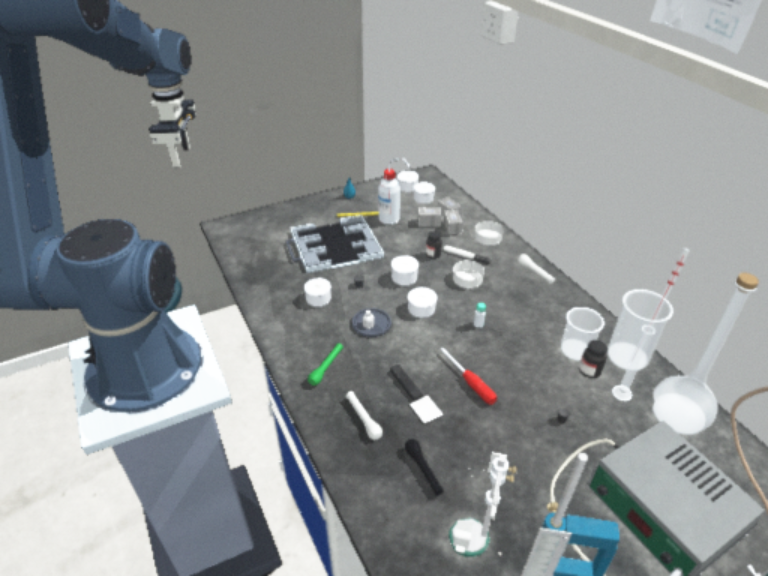

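The pictures show the kit pestle (white, ~508,367), scraper (500,312) and screwdriver (510,256). They also show three kit tins (333,340), (345,233) and (402,243), the stand with the weight (400,305), and the tray (247,278). The next step is a closer look at the tray.

play_rows([
  {"claw": 1, "offset": [0, 0, -0.8], "rot": [0, 0, -1]},
  {"claw": 1, "offset": [0, 0, -0.8], "rot": [0, 0, -1]},
  {"claw": 1, "offset": [0, 0, -0.8], "rot": [0, 0, -1]},
  {"claw": 1, "offset": [0, 0, -0.8], "rot": [0, 0, -1]},
  {"claw": 1, "offset": [0, 0, -0.3], "rot": [0, 0, -1]},
])

```text
clock: 1.25
ee_pos: [234.9, 498.0, 361.9]
tool_rot: [0.001, 3.139, 0.006]
force: [-0.5, 0.5, -0.3]
opening: 93.1
```

play_rows([
  {"claw": 1, "offset": [-0.9, -0.82, 0], "rot": [0, 0, 0]},
  {"claw": 1, "offset": [-0.9, -0.82, 0], "rot": [0, 0, 0]},
  {"claw": 1, "offset": [-0.9, -0.82, 0], "rot": [0, 0, 0]},
  {"claw": 1, "offset": [-0.9, -0.82, 0], "rot": [0, 0, 0]},
  {"claw": 1, "offset": [-0.9, -0.82, 0], "rot": [0, 0, 0]},
])

```text
clock: 1.75
ee_pos: [415.0, 331.1, 358.8]
tool_rot: [0.007, 3.141, 0.0]
force: [0.8, 0.6, -0.7]
opening: 93.1
```

play_rows([
  {"claw": 1, "offset": [-0.9, -0.82, 0], "rot": [0, 0, 0]},
  {"claw": 1, "offset": [-0.9, -0.82, 0], "rot": [0, 0, 0]},
  {"claw": 1, "offset": [-0.9, -0.82, 0], "rot": [0, 0, 0]},
  {"claw": 1, "offset": [0, 0, 0], "rot": [0, 0, 0]},
])

```text
clock: 2.15
ee_pos: [524.4, 230.0, 357.9]
tool_rot: [-0.014, -3.141, 0.002]
force: [0.1, -0.1, 0.1]
opening: 92.9
```

Run:
```python
from h import *
s=sense(); c=capture("wrist"); save(c,"w1.png"); P=cloud(c,s); np.save("w1.npy",P); np.save("w1i.npy",c["img"])
print(s["ee_pos"],s["qpos"].round(2),c["T_tool_cam"])
for n in "tray scraper_insert screwdriver_insert pestle_insert".split():
    for d in cut_out(c,n):
        q=P[d["pixels"]]; q=q[~np.isnan(q[:,0])]
        rc=cv2.minAreaRect(q[(q[:,2]<25)][:,:2].astype(np.float32))
        print(n,round(d["p"],2),np.array(d["bbox"]).tolist(),np.median(q,0).round(),len(q),rc)
```

```text
[524.44997706 230.03981339 357.89207816] [ 0.33  0.29  1.39 -0.    1.46 -1.23] [[ 2.93229913e-04 -9.68479510e-01 -2.49093059e-01  6.84530494e+01]
 [ 9.99999806e-01  1.47020266e-04  6.05571835e-04 -2.75885769e-01]
 [-5.49862187e-04 -2.49093188e-01  9.68479366e-01 -1.66394587e+02]
 [ 0.00000000e+00  0.00000000e+00  0.00000000e+00  1.00000000e+00]]
tray 0.6 [198.7, 101.8, 318.4, 244.9] [461. 230.  13.] 999 ((546.2664794921875, 232.60292053222656), (199.4577178955078, 239.2430419921875), 82.24703979492188)
scraper_insert 0.85 [236.2, 122.5, 280.1, 234.1] [554. 233.   8.] 3560 ((559.8702392578125, 233.76187133789062), (62.713348388671875, 203.32444763183594), 81.97557830810547)
scraper_insert 0.5 [197.0, 101.4, 320.4, 243.5] [485. 247.  13.] 1693 ((549.9441528320312, 234.1796112060547), (205.22866821289062, 247.2687530517578), 82.347900390625)
screwdriver_insert 0.58 [269.1, 125.5, 316.7, 235.5] [561. 295.   8.] 3562 ((567.640869140625, 295.8768005371094), (63.57524108886719, 202.19667053222656), 81.76884460449219)
screwdriver_insert 0.56 [49.0, 205.0, 96.9, 240.0] [630. -96.  40.] 1429 ((637.4073486328125, -122.00419616699219), (62.009002685546875, 101.4311752319336), 7.379051208496094)
pestle_insert 0.9 [202.7, 116.6, 246.6, 226.7] [545. 170.   9.] 3655 ((550.5391235351562, 169.44943237304688), (61.21495819091797, 203.04449462890625), 81.9774398803711)
```

View pics/w1.png

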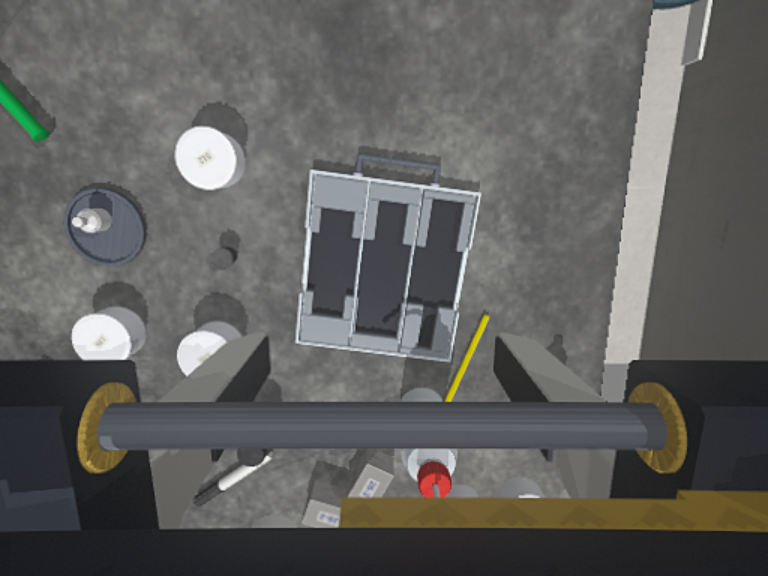

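The insert order is pestle (y≈170), scraper (234), screwdriver (296), with the bail handle on the −x side. I'll refine the stand, weight and tins from this same shot.

```bash
cat >> h.py <<'E'
def circ(p):
    A=np.c_[2*p[:,:2],np.ones(len(p))]; x=np.linalg.lstsq(A,(p[:,:2]**2).sum(1),rcond=None)[0]
    return x[:2].round(1),round(float(np.sqrt(x[2]+x[:2]@x[:2])),1)
def near(P,x,y,r,z0,z1):
    q=P.reshape(-1,3); q=q[~np.isnan(q[:,0])]
    return q[(np.hypot(q[:,0]-x,q[:,1]-y)<r)&(q[:,2]>z0)&(q[:,2]<z1)]
def disc(P,x,y,r,z0,z1):
    q=near(P,x,y,r,z0,z1)
    if len(q)<5: return None
    (c,rad)=cv2.minEnclosingCircle(q[:,:2].astype(np.float32)); return len(q),q.mean(0).round(1),np.round(c,1),round(rad,1)
E
python3 - <<'E'
from h import *
P=np.load("w1.npy")
for n,x,y,z0,z1 in [("tin",431,40,36,46),("tin",633,-105,36,46),("tin3",654,17,42,52)]: print(n,disc(P,x,y,45,z0,z1))
q=near(P,503,-97,60,7.5,13); print("lip",len(q),circ(q[np.hypot(*(q[:,:2]-[503,-97]).T)>38]) )
print("stand",disc(P,503,-97,60,3,14))
for z0,z1 in [(15,25),(25,35),(35,42),(42,55)]: print("w",z0,disc(P,495,-103,45,z0,z1))
E
```

```text
tin (1311, array([429.1,  41.5,  40. ]), array([429.3,  40.6]), 32.2)
tin (1022, array([ 633. , -104.9,   40. ]), array([ 636.5, -106.2]), 34.5)
tin3 (574, array([646.2,   9.6,  46.2]), array([656.5,  16.7]), 33.7)
lip 540 (array([505.6, -98.6]), 43.0)
stand (1885, array([506.2, -97.3,   6.5]), array([ 504.3, -107. ]), 55.2)
w 15 (55, array([494.7, -92.4,  19.8]), array([496.2, -99.9]), 13.0)
w 25 (181, array([495.2, -98.2,  30.7]), array([ 495.6, -102.1]), 13.6)
w 35 (11, array([ 494.4, -101.5,   36.7]), array([ 494., -102.]), 4.9)
w 42 (49, array([ 495.8, -102.4,   46. ]), array([ 495.8, -103.3]), 5.7)
```

play_rows([
  {"claw": 1, "offset": [0.08, -0.92, 0.55], "rot": [0, 0, 0]},
  {"claw": 1, "offset": [0.08, -0.92, 0.55], "rot": [0, 0, 0]},
  {"claw": 1, "offset": [0.08, -0.92, 0.55], "rot": [0, 0, 0]},
  {"claw": 1, "offset": [0.08, -0.92, 0.55], "rot": [0, 0, 0]},
  {"claw": 1, "offset": [0.08, -0.92, 0.55], "rot": [0, 0, 0]},
])

```text
clock: 2.9
ee_pos: [503.9, 49.7, 248.3]
tool_rot: [0.004, 3.141, 0.0]
force: [1.6, -0.7, 0.2]
opening: 93.0
```

play_rows([
  {"claw": 1, "offset": [0.08, -0.92, 0.55], "rot": [0, 0, 0]},
  {"claw": 1, "offset": [0.08, -0.92, 0.55], "rot": [0, 0, 0]},
  {"claw": 1, "offset": [0.08, -0.92, 0.55], "rot": [0, 0, 0]},
  {"claw": 1, "offset": [0.08, -0.92, 0.55], "rot": [0, 0, 0]},
  {"claw": 1, "offset": [0, 0, 0], "rot": [0, 0, 0]},
])

```text
clock: 3.4
ee_pos: [489.6, -99.0, 158.6]
tool_rot: [-0.009, -3.138, -0.001]
force: [-0.7, 0.4, 0.7]
opening: 93.1
```

play_rows([
  {"claw": 1, "offset": [0, 0, 0.9], "rot": [0, 0, 0]},
  {"claw": 1, "offset": [0, 0, 0.9], "rot": [0, 0, 0]},
  {"claw": 1, "offset": [0, 0, 0.6], "rot": [0, 0, 0]},
  {"claw": 1, "offset": [0, 0, 0], "rot": [0, 0, 0]},
  {"claw": 1, "offset": [0, 0, 0], "rot": [0, 0, 0]},
])

```text
clock: 3.9
ee_pos: [491.8, -96.4, 65.7]
tool_rot: [0.005, 3.141, -0.0]
force: [0.2, -0.8, 0.4]
opening: 93.2
```

play_rows([
  {"claw": 1, "offset": [-0.09, -0.15, 0.4], "rot": [0, 0, 0]},
  {"claw": 1, "offset": [0, 0, 0.5], "rot": [0, 0, 0]},
  {"claw": 1, "offset": [0, 0, 0], "rot": [0, 0, 0]},
  {"claw": 1, "offset": [0, 0, 0], "rot": [0, 0, 0]},
  {"claw": 1, "offset": [0, 0, 0], "rot": [0, 0, 0]},
])

```text
clock: 4.4
ee_pos: [495.6, -103.3, 30.2]
tool_rot: [0.006, 3.139, -0.001]
force: [-0.7, -1.2, -0.1]
opening: 93.4
```

Run:
```python
from h import *
print(sense()["ee_pos"]);import time;print(sense()["ee_pos"])
```

```text
[ 495.62083872 -103.33278497   30.2038744 ]
[ 495.62083872 -103.33278497   30.2038744 ]
```

play_rows([
  {"claw": 1, "offset": [0, 0, 0.4], "rot": [0, 0, 0]},
  {"claw": 1, "offset": [0, 0, 0.03], "rot": [0, 0, 0]},
  {"claw": -1, "offset": [0, 0, 0], "rot": [0, 0, 0]},
  {"claw": -1, "offset": [0, 0, 0], "rot": [0, 0, 0]},
  {"claw": -1, "offset": [0, 0, 0], "rot": [0, 0, 0]},
], squeeze=25)

```text
clock: 4.9
ee_pos: [495.1, -103.4, 12.1]
tool_rot: [0.007, 3.141, -0.0]
force: [-0.2, -0.4, -0.0]
opening: 73.7
```

play_rows([
  {"claw": -1, "offset": [0, 0, 0], "rot": [0, 0, 0]},
  {"claw": -1, "offset": [0, 0, 0], "rot": [0, 0, 0]},
  {"claw": -1, "offset": [0, 0, 0], "rot": [0, 0, 0]},
  {"claw": -1, "offset": [0, 0, 0], "rot": [0, 0, 0]},
])

```text
clock: 5.3
ee_pos: [494.8, -103.3, 11.5]
tool_rot: [-0.007, -3.142, 0.0]
force: [-0.2, -0.5, -0.5]
opening: 41.7
```

play_rows([
  {"claw": -1, "offset": [0, 0, 0], "rot": [0, 0, 0]},
  {"claw": -1, "offset": [0, 0, 0], "rot": [0, 0, 0]},
  {"claw": -1, "offset": [0, 0, 0], "rot": [0, 0, 0]},
  {"claw": -1, "offset": [0, 0, 0], "rot": [0, 0, 0]},
  {"claw": -1, "offset": [0, 0, -0.6], "rot": [0, 0, 0]},
])

```text
clock: 5.8
ee_pos: [493.0, -102.8, 33.5]
tool_rot: [-0.007, -3.137, -0.002]
force: [0.1, -0.3, -3.4]
opening: 25.5
```

play_rows([
  {"claw": -1, "offset": [0, 0, -0.6], "rot": [0, 0, 0]},
  {"claw": -1, "offset": [0.75, 0.4, 0], "rot": [0, 0, 0]},
  {"claw": -1, "offset": [0.75, 0.4, 0], "rot": [0, 0, 0]},
  {"claw": -1, "offset": [0.75, 0.4, 0], "rot": [0, 0, 0]},
  {"claw": -1, "offset": [0, 0, 0], "rot": [0, 0, 0]},
])

```text
clock: 6.3
ee_pos: [400.8, -53.2, 58.9]
tool_rot: [-0.006, -3.137, -0.002]
force: [0.4, -0.1, -3.5]
opening: 25.8
```

play_rows([
  {"claw": -1, "offset": [0, 0, 0], "rot": [0, 0, 0]},
  {"claw": -1, "offset": [0, 0, 0], "rot": [0, 0, 0]},
])

```text
clock: 6.5
ee_pos: [406.0, -55.3, 59.6]
tool_rot: [0.007, 3.14, -0.0]
force: [0.5, -0.1, -3.5]
opening: 25.6
```

play_rows([
  {"claw": -1, "offset": [0, 0, 0.6], "rot": [0, 0, 0]},
  {"claw": -1, "offset": [0, 0, 0.5], "rot": [0, 0, 0]},
  {"claw": -1, "offset": [0, 0, 0.2], "rot": [0, 0, 0]},
  {"claw": -1, "offset": [0, 0, 0], "rot": [0, 0, 0]},
  {"claw": -1, "offset": [0, 0, 0], "rot": [0, 0, 0]},
])

```text
clock: 7.0
ee_pos: [405.5, -55.2, 7.6]
tool_rot: [0.007, 3.141, -0.0]
force: [0.5, -0.1, -3.2]
opening: 25.9
```

play_rows([
  {"claw": -1, "offset": [0, 0, 0.02], "rot": [0, 0, 0]},
  {"claw": 1, "offset": [0, 0, 0], "rot": [0, 0, 0]},
  {"claw": 1, "offset": [0, 0, 0], "rot": [0, 0, 0]},
  {"claw": 1, "offset": [0, 0, 0], "rot": [0, 0, 0]},
  {"claw": 1, "offset": [0, 0, 0], "rot": [0, 0, 0]},
])

```text
clock: 7.5
ee_pos: [405.1, -55.0, 6.8]
tool_rot: [0.007, 3.141, -0.0]
force: [0.2, 0.5, -0.3]
opening: 53.2
```

play_rows([
  {"claw": 1, "offset": [0, 0, -0.7], "rot": [0, 0, 0]},
  {"claw": 1, "offset": [0, 0, -0.8], "rot": [0, 0, 0]},
  {"claw": 1, "offset": [0, 0, -0.8], "rot": [0, 0, 0]},
  {"claw": 1, "offset": [-0.3, 0.8, 0], "rot": [0, 0, 0]},
  {"claw": 1, "offset": [-0.3, 0.8, 0], "rot": [0, 0, 0]},
])

```text
clock: 8.0
ee_pos: [430.1, 9.4, 99.8]
tool_rot: [0.01, 3.139, -0.0]
force: [0.4, 0.0, -0.3]
opening: 90.8
```

play_rows([
  {"claw": 1, "offset": [0, 0.8, 0], "rot": [0, 0, 0]},
  {"claw": 1, "offset": [0, 0, 0], "rot": [0, 0, 0]},
  {"claw": 1, "offset": [0, 0, 0], "rot": [0, 0, 0]},
])

```text
clock: 8.3
ee_pos: [429.3, 41.2, 98.6]
tool_rot: [-0.004, -3.142, 0.0]
force: [0.0, -0.2, 0.7]
opening: 93.1
```

play_rows([
  {"claw": 1, "offset": [0, 0, 0.8], "rot": [0, 0, 0]},
  {"claw": 1, "offset": [0, 0, 0.8], "rot": [0, 0, 0]},
  {"claw": 1, "offset": [0, 0, 0.5], "rot": [0, 0, 0]},
  {"claw": 1, "offset": [0, 0, 0], "rot": [0, 0, 0]},
  {"claw": -1, "offset": [0, 0, 0], "rot": [0, 0, 0]},
], squeeze=15)

```text
clock: 8.8
ee_pos: [429.5, 40.3, 15.0]
tool_rot: [-0.008, -3.141, 0.0]
force: [-0.3, 0.5, -0.4]
opening: 88.6
```

play_rows([
  {"claw": -1, "offset": [0, 0, 0], "rot": [0, 0, 0]},
  {"claw": -1, "offset": [0, 0, 0], "rot": [0, 0, 0]},
  {"claw": -1, "offset": [0, 0, 0], "rot": [0, 0, 0]},
  {"claw": -1, "offset": [0, 0, 0], "rot": [0, 0, 0]},
  {"claw": -1, "offset": [0, 0, 0], "rot": [0, 0, 0]},
])

```text
clock: 9.3
ee_pos: [429.8, 40.9, 15.2]
tool_rot: [0.007, 3.141, -0.0]
force: [-0.7, -0.7, 8.7]
opening: 63.8
```

play_rows([
  {"claw": -1, "offset": [0, 0, -0.6], "rot": [0, 0, 0]},
  {"claw": -1, "offset": [0, 0, -0.8], "rot": [0, 0, 0]},
  {"claw": -1, "offset": [-0.38, -0.7, -0.2], "rot": [0, 0, 0]},
  {"claw": -1, "offset": [-0.38, -0.7, 0], "rot": [0, 0, 0]},
  {"claw": -1, "offset": [-0.38, -0.7, 0], "rot": [0, 0, 0]},
])

```text
clock: 9.8
ee_pos: [475.3, -44.2, 79.3]
tool_rot: [0.006, 3.14, -0.0]
force: [-0.0, -0.7, -0.7]
opening: 63.5
```

play_rows([
  {"claw": -1, "offset": [-0.38, -0.7, 0], "rot": [0, 0, 0]},
  {"claw": -1, "offset": [-0.38, -0.7, 0], "rot": [0, 0, 0]},
  {"claw": -1, "offset": [0, 0, 0], "rot": [0, 0, 0]},
  {"claw": -1, "offset": [0, 0, 0], "rot": [0, 0, 0]},
  {"claw": -1, "offset": [0, 0, 0], "rot": [0, 0, 0]},
])

```text
clock: 10.3
ee_pos: [504.1, -98.5, 78.5]
tool_rot: [-0.006, -3.141, -0.001]
force: [-1.5, -1.0, 0.0]
opening: 63.6
```

play_rows([
  {"claw": -1, "offset": [-0.03, 0, 0.6], "rot": [0, 0, 0]},
  {"claw": -1, "offset": [0, 0, 0.5], "rot": [0, 0, 0]},
  {"claw": -1, "offset": [0, 0, 0.3], "rot": [0, 0, 0]},
  {"claw": -1, "offset": [0, 0, 0], "rot": [0, 0, 0]},
  {"claw": -1, "offset": [0, 0, 0], "rot": [0, 0, 0]},
])

```text
clock: 10.8
ee_pos: [506.1, -99.1, 23.1]
tool_rot: [0.006, 3.141, -0.0]
force: [-0.1, -0.4, -0.5]
opening: 63.7
```

play_rows([
  {"claw": -1, "offset": [0, 0, 0.06], "rot": [0, 0, 0]},
  {"claw": 1, "offset": [0, 0, 0], "rot": [0, 0, 0]},
  {"claw": 1, "offset": [0, 0, 0], "rot": [0, 0, 0]},
  {"claw": 1, "offset": [0, 0, 0], "rot": [0, 0, 0]},
  {"claw": 1, "offset": [0, 0, 0], "rot": [0, 0, 0]},
])

```text
clock: 11.3
ee_pos: [506.0, -99.4, 20.4]
tool_rot: [0.007, 3.141, -0.0]
force: [0.2, -0.4, -0.1]
opening: 90.3
```

play_rows([
  {"claw": 1, "offset": [0, 0, -0.6], "rot": [0, 0, 0]},
  {"claw": 1, "offset": [0, 0, -0.9], "rot": [0, 0, 0]},
  {"claw": 1, "offset": [0, 0, -0.9], "rot": [0, 0, 0]},
  {"claw": 1, "offset": [-0.7, 0.7, -0.7], "rot": [0, 0, 0]},
  {"claw": 1, "offset": [-0.7, 0.7, -0.7], "rot": [0, 0, 0]},
])

```text
clock: 11.8
ee_pos: [562.7, -43.3, 174.1]
tool_rot: [0.01, 3.141, -0.0]
force: [2.0, 0.3, -0.5]
opening: 92.7
```

play_rows([
  {"claw": 1, "offset": [0, 0, 0], "rot": [0, 0, 0]},
  {"claw": 1, "offset": [0, 0, 0], "rot": [0, 0, 0]},
])

```text
clock: 12.0
ee_pos: [562.1, -43.3, 172.2]
tool_rot: [0.005, 3.141, -0.0]
force: [-0.6, 0.4, -0.5]
opening: 93.1
```

Run:
```python
from h import *
s=sense(); c=capture("wrist"); save(c,"w2.png"); P=cloud(c,s)
print(s["ee_pos"])
for n,x,y,z0,z1 in [("t2",506,-99,41,50),("tin",633,-105,36,46),("tin3",654,17,42,52)]: print(n,disc(P,x,y,45,z0,z1))
q=near(P,505,-98.6,60,7.5,13); print("lip",len(q),circ(q[np.hypot(*(q[:,:2]-[505,-98]).T)>38]) )
for z0,z1 in [(25,35),(42,55)]: print("w",z0,disc(P,405,-55,45,z0,z1))
```

```text
[562.13583392 -43.30646619 172.17382047]
t2 (3343, array([505. , -99.3,  45.2]), array([505.8, -99.8]), 32.7)
tin (2054, array([ 631.2, -102.5,   40.3]), array([ 636.5, -105.8]), 34.2)
tin3 (1195, array([639.9,  16.6,  46.2]), array([651.7,  17.5]), 33.3)
lip 1056 (array([505.8, -99.4]), 43.6)
w 25 (360, array([408.7, -54.4,  27. ]), array([406.7, -55.1]), 12.4)
w 42 (59, array([406.5, -54.3,  42.7]), array([406.3, -54.7]), 5.3)
```

View pics/w2.png

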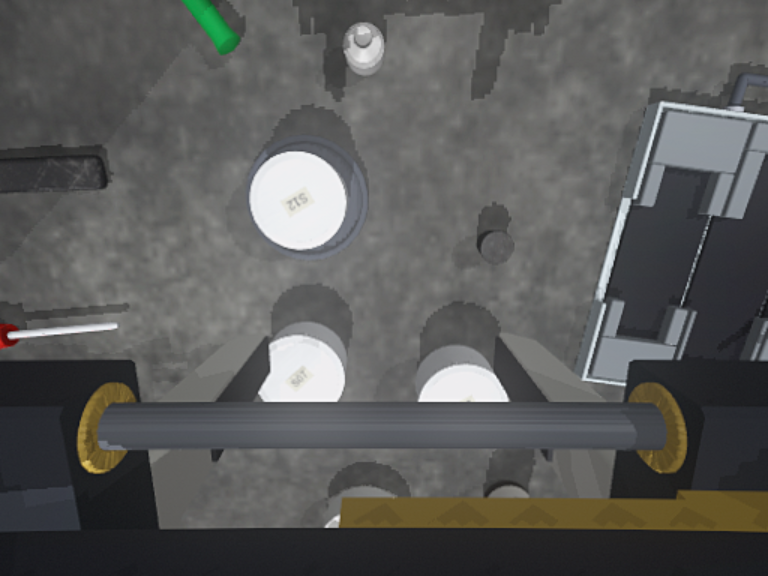

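The tin sits centred on the stand (shown near 298,200). tin_1 (300,370) is next.

play_rows([
  {"claw": 1, "offset": [-0.62, -0.52, 0.3], "rot": [0, 0, 0]},
  {"claw": 1, "offset": [-0.62, -0.52, 0.4], "rot": [0, 0, 0]},
  {"claw": 1, "offset": [-0.62, -0.52, 0.4], "rot": [0, 0, 0]},
  {"claw": 1, "offset": [0, 0, 0.5], "rot": [0, 0, 0]},
  {"claw": 1, "offset": [0, 0, 0], "rot": [0, 0, 0]},
])

```text
clock: 12.55
ee_pos: [633.6, -107.3, 104.0]
tool_rot: [-0.01, -3.134, -0.002]
force: [1.1, 0.7, 0.3]
opening: 92.6
```

play_rows([
  {"claw": 1, "offset": [0, 0, 0], "rot": [0, 0, 0]},
])

```text
clock: 12.65
ee_pos: [635.2, -106.7, 107.6]
tool_rot: [-0.008, -3.139, -0.001]
force: [0.3, 1.1, 1.0]
opening: 92.9
```

Down 93 mm and close.

play_rows([
  {"claw": 1, "offset": [-0.03, 0.02, 0.8], "rot": [0, 0, 0]},
  {"claw": 1, "offset": [0, 0, 0.8], "rot": [0, 0, 0]},
  {"claw": 1, "offset": [0, 0, 0.7], "rot": [0, 0, 0]},
  {"claw": 1, "offset": [0, 0, 0], "rot": [0, 0, 0]},
  {"claw": -1, "offset": [0, 0, 0], "rot": [0, 0, 0]},
])

```text
clock: 13.15
ee_pos: [637.9, -105.6, 17.7]
tool_rot: [0.007, 3.141, -0.0]
force: [-0.1, -0.3, 0.6]
opening: 88.9
```

play_rows([
  {"claw": -1, "offset": [0, 0, 0], "rot": [0, 0, 0]},
  {"claw": -1, "offset": [0, 0, 0], "rot": [0, 0, 0]},
  {"claw": -1, "offset": [0, 0, 0], "rot": [0, 0, 0]},
  {"claw": -1, "offset": [0, 0, 0], "rot": [0, 0, 0]},
  {"claw": -1, "offset": [0, 0, 0], "rot": [0, 0, 0]},
])

```text
clock: 13.65
ee_pos: [638.2, -105.7, 17.6]
tool_rot: [0.007, 3.14, -0.001]
force: [-1.9, 0.0, 7.3]
opening: 67.5
```

play_rows([
  {"claw": -1, "offset": [0, 0, -0.6], "rot": [0, 0, 0]},
  {"claw": -1, "offset": [0, 0, -0.8], "rot": [0, 0, 0]},
  {"claw": -1, "offset": [0, 0, -0.8], "rot": [0, 0, 0]},
  {"claw": -1, "offset": [0.6, 0.03, -0.3], "rot": [0, 0, 0]},
  {"claw": -1, "offset": [0.7, 0.03, -0.2], "rot": [0, 0, 0]},
])

```text
clock: 14.15
ee_pos: [585.8, -103.0, 125.9]
tool_rot: [0.007, 3.139, -0.001]
force: [-0.1, -0.6, 0.1]
opening: 67.9
```

play_rows([
  {"claw": -1, "offset": [0.7, 0.03, 0], "rot": [0, 0, 0]},
  {"claw": -1, "offset": [0.7, 0.03, 0], "rot": [0, 0, 0]},
  {"claw": -1, "offset": [0.57, 0.03, 0], "rot": [0, 0, 0]},
  {"claw": -1, "offset": [0, 0, 0], "rot": [0, 0, 0]},
  {"claw": -1, "offset": [0, 0, 0], "rot": [0, 0, 0]},
])

```text
clock: 14.65
ee_pos: [507.3, -99.2, 124.9]
tool_rot: [0.007, 3.14, -0.001]
force: [1.5, 0.8, -0.7]
opening: 67.7
```

play_rows([
  {"claw": -1, "offset": [0, 0, 0], "rot": [0, 0, 0]},
])

```text
clock: 14.75
ee_pos: [507.7, -99.2, 124.6]
tool_rot: [0.007, 3.14, -0.0]
force: [-0.2, 0.0, -0.9]
opening: 67.8
```

play_rows([
  {"claw": -1, "offset": [0.01, 0, 0.6], "rot": [0, 0, 0]},
  {"claw": -1, "offset": [0, 0, 0.5], "rot": [0, 0, 0]},
  {"claw": -1, "offset": [0, 0, 0.37], "rot": [0, 0, 0]},
  {"claw": -1, "offset": [0, 0, 0], "rot": [0, 0, 0]},
  {"claw": -1, "offset": [0, 0, 0], "rot": [0, 0, 0]},
])

```text
clock: 15.25
ee_pos: [506.9, -99.0, 65.6]
tool_rot: [-0.007, -3.142, -0.0]
force: [0.5, -0.3, 0.6]
opening: 67.5
```

play_rows([
  {"claw": -1, "offset": [0, 0, 0.07], "rot": [0, 0, 0]},
  {"claw": 1, "offset": [0, 0, 0], "rot": [0, 0, 0]},
  {"claw": 1, "offset": [0, 0, 0], "rot": [0, 0, 0]},
  {"claw": 1, "offset": [0, 0, 0], "rot": [0, 0, 0]},
  {"claw": 1, "offset": [0, 0, 0], "rot": [0, 0, 0]},
])

```text
clock: 15.75
ee_pos: [506.5, -99.0, 62.8]
tool_rot: [0.007, 3.141, -0.0]
force: [0.3, 0.6, 0.1]
opening: 92.1
```

play_rows([
  {"claw": 1, "offset": [0, 0, -0.6], "rot": [0, 0, 0]},
  {"claw": 1, "offset": [0, 0, -0.8], "rot": [0, 0, 0]},
  {"claw": 1, "offset": [0, 0, -0.9], "rot": [0, 0, 0]},
  {"claw": 1, "offset": [-0.95, 0.58, -0.4], "rot": [0, 0, 0]},
  {"claw": 1, "offset": [-0.95, 0.58, -0.4], "rot": [0, 0, 0]},
])

```text
clock: 16.25
ee_pos: [583.6, -52.8, 188.6]
tool_rot: [0.01, 3.14, -0.001]
force: [1.0, -1.0, -1.4]
opening: 92.6
```

play_rows([
  {"claw": 1, "offset": [-0.95, 0.58, 0], "rot": [0, 0, 0]},
  {"claw": 1, "offset": [-0.95, 0.58, 0], "rot": [0, 0, 0]},
  {"claw": 1, "offset": [-0.95, 0.58, 0], "rot": [0, 0, 0]},
  {"claw": 1, "offset": [0, 0, 0], "rot": [0, 0, 0]},
  {"claw": 1, "offset": [0, 0, 0], "rot": [0, 0, 0]},
])

```text
clock: 16.75
ee_pos: [696.7, 16.5, 185.8]
tool_rot: [-0.006, -3.14, 0.0]
force: [-0.2, -0.6, 0.3]
opening: 92.8
```

Run:
```python
from h import *
s=sense(); c=capture("wrist"); save(c,"w3.png"); P=cloud(c,s)
print(s["ee_pos"])
for n,x,y,z0,z1 in [("t1",506,-99,80,90),("tin3",656,17,42,52)]: print(n,disc(P,x,y,45,z0,z1))
```

```text
[696.65907859  16.49408975 185.79154752]
t1 (460, array([536. , -97.4,  84.2]), array([532.2, -97.9]), 21.1)
tin3 (3278, array([656.6,  17.8,  46.3]), array([657.4,  17.8]), 34.4)
```

play_rows([
  {"claw": 1, "offset": [0.5, 0.03, 0.2], "rot": [0, 0, 0]},
  {"claw": 1, "offset": [0.49, 0, 0.6], "rot": [0, 0, 0]},
  {"claw": 1, "offset": [0, 0, 0.8], "rot": [0, 0, 0]},
  {"claw": 1, "offset": [0, 0, 0.5], "rot": [0, 0, 0]},
  {"claw": 1, "offset": [0, 0, 0], "rot": [0, 0, 0]},
])

```text
clock: 17.3
ee_pos: [654.9, 16.6, 100.6]
tool_rot: [-0.009, -3.137, -0.0]
force: [0.2, 0.0, 0.2]
opening: 92.6
```

play_rows([
  {"claw": 1, "offset": [0, 0, 0], "rot": [0, 0, 0]},
])

```text
clock: 17.4
ee_pos: [657.1, 16.9, 103.7]
tool_rot: [0.008, 3.141, -0.0]
force: [0.0, 0.5, 0.2]
opening: 93.0
```

play_rows([
  {"claw": 1, "offset": [0, 0, 0.8], "rot": [0, 0, 0]},
  {"claw": 1, "offset": [0, 0, 0.8], "rot": [0, 0, 0]},
  {"claw": 1, "offset": [0, 0, 0.45], "rot": [0, 0, 0]},
  {"claw": 1, "offset": [0, 0, 0], "rot": [0, 0, 0]},
  {"claw": -1, "offset": [0, 0, 0], "rot": [0, 0, 0]},
])

```text
clock: 17.9
ee_pos: [658.1, 17.4, 22.2]
tool_rot: [0.007, 3.14, -0.0]
force: [-0.1, -0.2, 1.5]
opening: 88.8
```

play_rows([
  {"claw": -1, "offset": [0, 0, 0], "rot": [0, 0, 0]},
  {"claw": -1, "offset": [0, 0, 0], "rot": [0, 0, 0]},
  {"claw": -1, "offset": [0, 0, 0], "rot": [0, 0, 0]},
  {"claw": -1, "offset": [0, 0, 0], "rot": [0, 0, 0]},
  {"claw": -1, "offset": [0, 0, 0], "rot": [0, 0, 0]},
])

```text
clock: 18.4
ee_pos: [657.9, 17.6, 21.7]
tool_rot: [0.007, 3.14, -0.0]
force: [-0.9, -0.3, 6.9]
opening: 67.6
```

play_rows([
  {"claw": -1, "offset": [0, 0, -0.6], "rot": [0, 0, 0]},
  {"claw": -1, "offset": [0, 0, -0.9], "rot": [0, 0, 0]},
  {"claw": -1, "offset": [0, 0, -0.9], "rot": [0, 0, 0]},
  {"claw": -1, "offset": [0, 0, -0.9], "rot": [0, 0, 0]},
  {"claw": -1, "offset": [0, 0, -0.2], "rot": [0, 0, 0]},
])

```text
clock: 18.9
ee_pos: [659.0, 17.5, 165.2]
tool_rot: [0.007, 3.135, -0.0]
force: [0.7, -0.1, -0.7]
opening: 67.8
```

play_rows([
  {"claw": -1, "offset": [0.75, -0.58, 0], "rot": [0, 0, 0]},
  {"claw": -1, "offset": [0.75, -0.58, 0], "rot": [0, 0, 0]},
  {"claw": -1, "offset": [0.75, -0.58, 0], "rot": [0, 0, 0]},
  {"claw": -1, "offset": [0.75, -0.58, 0], "rot": [0, 0, 0]},
  {"claw": -1, "offset": [0.75, -0.58, 0], "rot": [0, 0, 0]},
])

```text
clock: 19.4
ee_pos: [505.0, -98.3, 159.8]
tool_rot: [-0.007, -3.141, -0.0]
force: [-0.2, -0.4, 0.0]
opening: 67.7
```

play_rows([
  {"claw": -1, "offset": [0, 0, 0], "rot": [0, 0, 0]},
  {"claw": -1, "offset": [0, 0, 0], "rot": [0, 0, 0]},
  {"claw": -1, "offset": [0, 0, 0], "rot": [0, 0, 0]},
])

```text
clock: 19.7
ee_pos: [507.3, -97.4, 160.4]
tool_rot: [0.007, 3.142, 0.0]
force: [0.4, 0.4, -0.5]
opening: 67.8
```

play_rows([
  {"claw": -1, "offset": [0.03, -0.04, 0.5], "rot": [0, 0, 0]},
  {"claw": -1, "offset": [0, 0, 0.5], "rot": [0, 0, 0]},
  {"claw": -1, "offset": [0, 0, 0.28], "rot": [0, 0, 0]},
  {"claw": -1, "offset": [0, 0, 0], "rot": [0, 0, 0]},
  {"claw": -1, "offset": [0, 0, 0], "rot": [0, 0, 0]},
])

```text
clock: 20.2
ee_pos: [506.0, -99.2, 109.7]
tool_rot: [0.006, 3.141, -0.0]
force: [0.1, -0.6, -0.8]
opening: 68.2
```

play_rows([
  {"claw": -1, "offset": [0, 0, 0.07], "rot": [0, 0, 0]},
  {"claw": 1, "offset": [0, 0, 0], "rot": [0, 0, 0]},
  {"claw": 1, "offset": [0, 0, 0], "rot": [0, 0, 0]},
  {"claw": 1, "offset": [0, 0, 0], "rot": [0, 0, 0]},
  {"claw": 1, "offset": [0, 0, 0], "rot": [0, 0, 0]},
])

```text
clock: 20.7
ee_pos: [505.7, -99.4, 106.9]
tool_rot: [0.007, 3.141, -0.0]
force: [0.3, -0.4, -0.5]
opening: 91.7
```

play_rows([
  {"claw": 1, "offset": [0, 0, -0.6], "rot": [0, 0, 0]},
  {"claw": 1, "offset": [0, 0, -0.8], "rot": [0, 0, 0]},
  {"claw": 1, "offset": [0, 0, -0.9], "rot": [0, 0, 0]},
  {"claw": 1, "offset": [-0.9, 0, -0.6], "rot": [0, 0, 0]},
  {"claw": 1, "offset": [-0.9, 0, -0.6], "rot": [0, 0, 0]},
])

```text
clock: 21.2
ee_pos: [578.3, -99.8, 248.7]
tool_rot: [0.008, 3.14, -0.001]
force: [-0.2, -0.5, 0.3]
opening: 92.8
```

play_rows([
  {"claw": 1, "offset": [0, 0, 0], "rot": [0, 0, 0]},
  {"claw": 1, "offset": [0, 0, 0], "rot": [0, 0, 0]},
])

```text
clock: 21.4
ee_pos: [577.5, -99.6, 246.3]
tool_rot: [-0.007, -3.141, -0.0]
force: [0.1, 1.0, -0.4]
opening: 92.7
```

Run:
```python
from h import *
s=sense(); c=capture("wrist"); save(c,"w4.png"); P=cloud(c,s)
print(s["ee_pos"])
print(disc(P,506,-99,50,122,140),disc(P,506,-99,50,75,95))
t=capture("top"); save(t,"top2.png")
```

```text
[577.46642867 -99.60326681 246.28919858]
(4214, array([505. , -99.5, 131.2]), array([505.8, -99.4]), 34.4) None
```

View pics/w4.png

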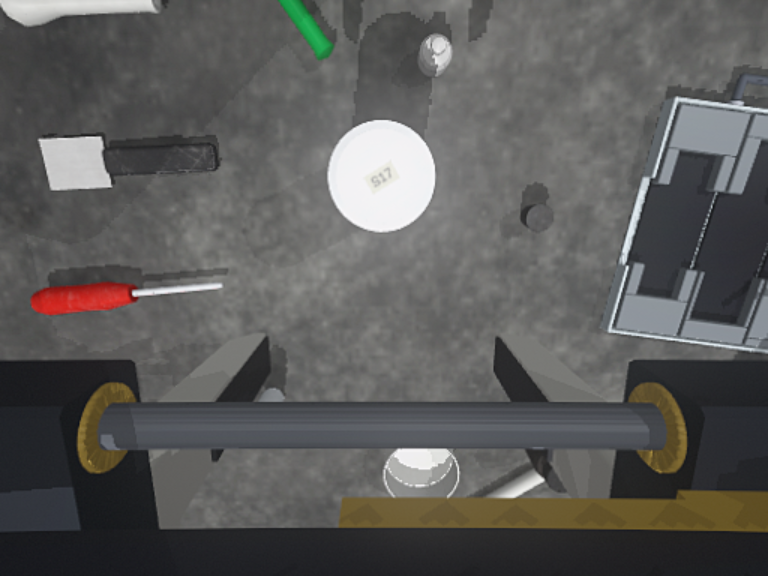

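The tins are stacked squarely, with the top at (505.4, −99.5, 131). The weight goes on next.

play_rows([
  {"claw": 1, "offset": [0.86, 0.22, 0], "rot": [0, 0, 0]},
  {"claw": 1, "offset": [0.86, 0.22, 0], "rot": [0, 0, 0]},
  {"claw": 1, "offset": [0.86, 0.22, 0], "rot": [0, 0, 0]},
  {"claw": 1, "offset": [0.86, 0.22, 0], "rot": [0, 0, 0]},
  {"claw": 1, "offset": [0.84, 0.23, 0], "rot": [0, 0, 0]},
])

```text
clock: 22.0
ee_pos: [403.9, -54.1, 245.7]
tool_rot: [-0.008, -3.14, -0.001]
force: [0.0, 0.1, 0.1]
opening: 92.8
```

play_rows([
  {"claw": 1, "offset": [0, 0, 0.9], "rot": [0, 0, 0]},
  {"claw": 1, "offset": [0, 0, 0.9], "rot": [0, 0, 0]},
  {"claw": 1, "offset": [0, 0, 0.9], "rot": [0, 0, 0]},
  {"claw": 1, "offset": [0, 0, 0.9], "rot": [0, 0, 0]},
  {"claw": 1, "offset": [0, 0, 0.9], "rot": [0, 0, 0]},
])

```text
clock: 22.5
ee_pos: [405.1, -54.4, 65.2]
tool_rot: [-0.007, -3.141, -0.0]
force: [0.5, 0.2, -0.2]
opening: 93.5
```

play_rows([
  {"claw": 1, "offset": [0, 0, 0], "rot": [0, 0, 0]},
  {"claw": 1, "offset": [0, 0, 0], "rot": [0, 0, 0]},
])

```text
clock: 22.7
ee_pos: [405.9, -54.5, 67.0]
tool_rot: [-0.007, -3.14, -0.001]
force: [0.1, -0.2, 1.0]
opening: 93.0
```

play_rows([
  {"claw": 1, "offset": [0, 0, 0.8], "rot": [0, 0, 0]},
  {"claw": 1, "offset": [0, 0, 0.5], "rot": [0, 0, 0]},
  {"claw": -1, "offset": [0, 0, 0.2], "rot": [0, 0, 0]},
  {"claw": -1, "offset": [0, 0, 0], "rot": [0, 0, 0]},
  {"claw": -1, "offset": [0, 0, 0], "rot": [0, 0, 0]},
], squeeze=25)

```text
clock: 23.2
ee_pos: [407.4, -54.7, 7.9]
tool_rot: [0.007, 3.14, -0.001]
force: [-0.2, -0.5, 0.3]
opening: 73.0
```

play_rows([
  {"claw": -1, "offset": [0, 0, 0], "rot": [0, 0, 0]},
  {"claw": -1, "offset": [0, 0, 0], "rot": [0, 0, 0]},
  {"claw": -1, "offset": [0, 0, 0], "rot": [0, 0, 0]},
  {"claw": -1, "offset": [0, 0, 0], "rot": [0, 0, 0]},
  {"claw": -1, "offset": [0, 0, 0], "rot": [0, 0, 0]},
])

```text
clock: 23.7
ee_pos: [406.6, -54.5, 6.7]
tool_rot: [0.007, 3.142, -0.0]
force: [1.3, 0.4, -0.5]
opening: 33.6
```

play_rows([
  {"claw": -1, "offset": [0, 0, 0], "rot": [0, 0, 0]},
  {"claw": -1, "offset": [0, 0, 0], "rot": [0, 0, 0]},
  {"claw": -1, "offset": [0, 0, 0], "rot": [0, 0, 0]},
])

```text
clock: 24.0
ee_pos: [406.6, -54.6, 6.7]
tool_rot: [0.007, 3.142, -0.0]
force: [-0.9, -2.0, 1.9]
opening: 25.9
```

play_rows([
  {"claw": -1, "offset": [0, 0, -0.9], "rot": [0, 0, 0]},
  {"claw": -1, "offset": [0, 0, -1], "rot": [0, 0, 0]},
  {"claw": -1, "offset": [0, 0, -1], "rot": [0, 0, 0]},
  {"claw": -1, "offset": [0, 0, -1], "rot": [0, 0, 0]},
  {"claw": -1, "offset": [0, 0, -0.6], "rot": [0, 0, 0]},
])

```text
clock: 24.5
ee_pos: [406.9, -54.6, 189.1]
tool_rot: [0.007, 3.139, -0.001]
force: [0.6, 0.1, -4.5]
opening: 26.1
```

play_rows([
  {"claw": -1, "offset": [-0.83, -0.37, 0], "rot": [0, 0, 0]},
  {"claw": -1, "offset": [-0.83, -0.37, 0], "rot": [0, 0, 0]},
  {"claw": -1, "offset": [-0.83, -0.37, 0], "rot": [0, 0, 0]},
  {"claw": -1, "offset": [0, 0, 0], "rot": [0, 0, 0]},
  {"claw": -1, "offset": [0, 0, 0], "rot": [0, 0, 0]},
])

```text
clock: 25.0
ee_pos: [505.5, -99.3, 185.7]
tool_rot: [-0.008, -3.139, -0.001]
force: [-0.4, 0.5, -3.7]
opening: 26.4
```

play_rows([
  {"claw": -1, "offset": [0, 0, 0], "rot": [0, 0, 0]},
])

```text
clock: 25.1
ee_pos: [505.0, -98.9, 186.1]
tool_rot: [-0.007, -3.14, -0.001]
force: [0.4, -0.1, -3.1]
opening: 26.0
```

play_rows([
  {"claw": -1, "offset": [0, -0.01, 0.5], "rot": [0, 0, 0]},
  {"claw": -1, "offset": [0, 0, 0.4], "rot": [0, 0, 0]},
  {"claw": -1, "offset": [0, 0, 0.24], "rot": [0, 0, 0]},
  {"claw": -1, "offset": [0, 0, 0], "rot": [0, 0, 0]},
  {"claw": -1, "offset": [0, 0, 0], "rot": [0, 0, 0]},
])

```text
clock: 25.6
ee_pos: [506.0, -99.7, 141.6]
tool_rot: [0.007, 3.141, -0.0]
force: [-0.3, 0.1, -1.9]
opening: 26.2
```

play_rows([
  {"claw": -1, "offset": [0, 0, 0.08], "rot": [0, 0, 0]},
  {"claw": 1, "offset": [0, 0, 0], "rot": [0, 0, 0]},
  {"claw": 1, "offset": [0, 0, 0], "rot": [0, 0, 0]},
  {"claw": 1, "offset": [0, 0, 0], "rot": [0, 0, 0]},
  {"claw": 1, "offset": [0, 0, 0], "rot": [0, 0, 0]},
])

```text
clock: 26.1
ee_pos: [506.1, -99.9, 138.1]
tool_rot: [0.007, 3.141, -0.0]
force: [0.4, 0.2, 0.2]
opening: 53.3
```

play_rows([
  {"claw": 1, "offset": [0, 0, 0], "rot": [0, 0, 0]},
  {"claw": 1, "offset": [0, 0, -0.5], "rot": [0, 0, 0]},
  {"claw": 1, "offset": [0, 0, -0.9], "rot": [0, 0, 0]},
  {"claw": 1, "offset": [0, 0, -0.9], "rot": [0, 0, 0]},
  {"claw": 1, "offset": [0, 0, -0.7], "rot": [0, 0, 1]},
])

```text
clock: 26.6
ee_pos: [506.2, -99.9, 260.0]
tool_rot: [0.145, 3.137, -0.001]
force: [0.1, -0.5, -0.7]
opening: 91.6
```

play_rows([
  {"claw": 1, "offset": [0, 0, -0.7], "rot": [0, 0, 1]},
  {"claw": 1, "offset": [0, 0, -0.5], "rot": [0, 0, 1]},
  {"claw": 1, "offset": [0, 0, 0], "rot": [0, 0, 1]},
  {"claw": 1, "offset": [0, 0, 0], "rot": [0, 0, 1]},
  {"claw": 1, "offset": [0, 0, 0], "rot": [0, 0, 1]},
])

```text
clock: 27.1
ee_pos: [505.9, -99.8, 306.0]
tool_rot: [0.825, 3.031, 0.0]
force: [0.5, 0.4, -0.4]
opening: 93.0
```

play_rows([
  {"claw": 1, "offset": [0, 0, 0], "rot": [0, 0, 1]},
  {"claw": 1, "offset": [0, 0, 0], "rot": [0, 0, 1]},
  {"claw": 1, "offset": [0, 0, 0], "rot": [0, 0, 1]},
  {"claw": 1, "offset": [0, 0, 0], "rot": [0, 0, 1]},
  {"claw": 1, "offset": [0, 0, 0], "rot": [0, 0, 1]},
])

```text
clock: 27.6
ee_pos: [505.9, -99.8, 305.8]
tool_rot: [-1.462, -2.781, 0.0]
force: [0.7, -0.2, -0.8]
opening: 92.8
```

play_rows([
  {"claw": 1, "offset": [0, 0, 0], "rot": [0, 0, 1]},
  {"claw": 1, "offset": [0, 0, 0], "rot": [0, 0, 1]},
  {"claw": 1, "offset": [0, 0, 0], "rot": [0, 0, 1]},
  {"claw": 1, "offset": [0, 0, 0], "rot": [0, 0, 1]},
  {"claw": 1, "offset": [0, 0, 0], "rot": [0, 0, 1]},
])

```text
clock: 28.1
ee_pos: [505.9, -99.8, 305.8]
tool_rot: [-2.029, -2.398, 0.0]
force: [0.6, 0.2, 0.4]
opening: 93.1
```

play_rows([
  {"claw": 1, "offset": [0, 0, 0], "rot": [0, 0, 1]},
  {"claw": 1, "offset": [0, 0, 0], "rot": [0, 0, 1]},
  {"claw": 1, "offset": [0, 0, 0], "rot": [0, 0, 0]},
])

```text
clock: 28.4
ee_pos: [505.9, -99.8, 305.8]
tool_rot: [-2.228, -2.215, 0.0]
force: [0.2, 0.5, -0.3]
opening: 92.8
```

play_rows([
  {"claw": 1, "offset": [-0.94, -0.05, 0], "rot": [0, 0, 0]},
  {"claw": 1, "offset": [-0.94, -0.05, 0], "rot": [0, 0, 0]},
  {"claw": 1, "offset": [-0.94, -0.05, 0], "rot": [0, 0, 0]},
  {"claw": 1, "offset": [-0.94, -0.05, 0], "rot": [0, 0, 0]},
  {"claw": 1, "offset": [-0.94, -0.05, 0], "rot": [0, 0, 0]},
])

```text
clock: 28.9
ee_pos: [494.8, -289.3, 305.9]
tool_rot: [2.223, 2.22, 0.0]
force: [-0.0, 0.3, -0.2]
opening: 93.5
```

play_rows([
  {"claw": 1, "offset": [-0.94, -0.05, 0], "rot": [0, 0, 0]},
  {"claw": 1, "offset": [-0.94, -0.05, 0], "rot": [0, 0, 0]},
  {"claw": 1, "offset": [-0.94, -0.05, 0], "rot": [0, 0, 0]},
  {"claw": 1, "offset": [0, 0, 0], "rot": [0, 0, 0]},
  {"claw": 1, "offset": [0, 0, 0], "rot": [0, 0, 0]},
])

```text
clock: 29.4
ee_pos: [488.4, -400.8, 305.4]
tool_rot: [-2.225, -2.217, -0.0]
force: [0.8, 0.4, 0.0]
opening: 92.8
```

```bash
cat >> h.py <<'E'
def long_axis(P,c,name,img,zmin=2.5,x=(250,750),y=(-520,-200)):
    for d in cut_out(c,name):
        m=cv2.dilate(d["pixels"].astype(np.uint8),np.ones((5,5)))>0
        q=P[m]; g=~np.isnan(q[:,0]); q=q[g]; col=img[m][g]
        k=q[:,2]>zmin; q=q[k]; col=col[k]
        if len(q)<50 or not (x[0]<np.median(q[:,0])<x[1] and y[0]<np.median(q[:,1])<y[1]): continue
        (cx,cy),wh,a=cv2.minAreaRect(q[:,:2].astype(np.float32)); b=cv2.boxPoints(((cx,cy),wh,a))
        e=b[1]-b[0] if np.linalg.norm(b[1]-b[0])>np.linalg.norm(b[2]-b[1]) else b[2]-b[1]
        print(name,round(d["p"],2),np.array(d["bbox"]).round().tolist(),"centre",round(cx,1),round(cy,1),"size",np.round(wh,1),"axis deg",round(float(np.degrees(np.arctan2(e[1],e[0]))%180),1),"zmax",q[:,2].max().round(1),"rgb",np.median(col,0))
E
python3 - <<'E'
from h import *
s=sense(); c=capture("wrist"); save(c,"w5.png"); P=cloud(c,s)
print(s["ee_pos"],s["qpos"].round(2))
for n in ("scraper","screwdriver","pestle"): long_axis(P,c,n,c["img"])
E
```

```text
[ 488.36414195 -400.79250278  305.36856891] [-0.76  0.44  1.31  0.    1.39 -0.76]
scraper 0.88 [243.0, 66.0, 272.0, 169.0] centre 490.3 -325.4 size [ 44.6 155.9] axis deg 92.8 zmax 16.3 rgb [97. 97. 96.]
scraper 0.5 [324.0, 64.0, 343.0, 182.0] centre 613.2 -339.5 size [ 31.3 175.5] axis deg 95.3 zmax 29.0 rgb [210.  58.  53.]
screwdriver 0.98 [325.0, 67.0, 345.0, 183.0] centre 613.2 -339.5 size [ 31.3 175.5] axis deg 95.3 zmax 29.0 rgb [210.  58.  53.]
pestle 0.86 [170.0, 85.0, 188.0, 167.0] centre 370.3 -340.3 size [ 27.9 127.1] axis deg 92.6 zmax 31.1 rgb [227. 227. 225.]
pestle 0.57 [204.0, 187.0, 224.0, 259.0] centre 418.7 -499.6 size [130.1  28. ] axis deg 88.7 zmax 30.9 rgb [46. 47. 49.]
```

View pics/w5.png

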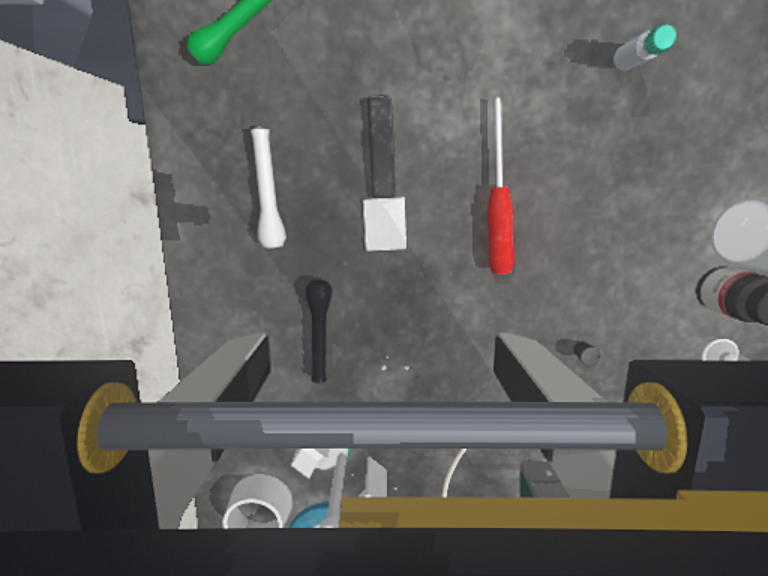

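The scraper (383,170), screwdriver (502,190) and pestle (267,190) are undisturbed. I'll take the scraper first.

play_rows([
  {"claw": 1, "offset": [0, 0, 0.4], "rot": [0, 0, -0.54]},
  {"claw": 1, "offset": [0.71, 0.05, 0.6], "rot": [0, 0, 0]},
  {"claw": 1, "offset": [0.71, 0.05, 0.6], "rot": [0, 0, 0]},
  {"claw": 1, "offset": [0.71, 0.04, 0.6], "rot": [0, 0, 0]},
  {"claw": 1, "offset": [0, 0, 0.8], "rot": [0, 0, 0]},
])

```text
clock: 30.1
ee_pos: [491.3, -312.0, 186.4]
tool_rot: [2.168, 2.271, 0.001]
force: [0.2, -1.5, 0.2]
opening: 92.9
```

play_rows([
  {"claw": 0, "offset": [0, 0, 0.9], "rot": [0, 0, 0]},
  {"claw": 0, "offset": [0, 0, 0.9], "rot": [0, 0, 0]},
  {"claw": 0, "offset": [0, 0, 0.9], "rot": [0, 0, 0]},
  {"claw": 0, "offset": [0, 0, 0.8], "rot": [0, 0, 0]},
  {"claw": 0, "offset": [0, 0, 0], "rot": [0, 0, 0]},
])

```text
clock: 30.6
ee_pos: [488.9, -313.1, 42.7]
tool_rot: [-2.168, -2.265, 0.001]
force: [0.1, 1.3, -0.5]
opening: 57.5
```

```bash
cat >> h.py <<'E'
def plan(x,y,z,psi):
    s=sense(); M=R.from_rotvec(s["tool_rot"]).as_matrix(); p0=np.degrees(np.arctan2(M[1,1],M[0,1]))
    a=np.radians(psi); d=np.array([x,y,z])-s["ee_pos"]
    print("t",round(s["clock"],2),"at",s["ee_pos"].round(1),"psi",p0.round(2),"open",round(s["opening"],1),"q6",s["qpos"][5].round(2),"| rz",round(-((psi-p0+180)%360-180)/5,2),
      "then xyz",round((-d[0]*np.sin(a)+d[1]*np.cos(a))/40,2),round((d[0]*np.cos(a)+d[1]*np.sin(a))/40,2),round(-d[2]/40,2),"tilt",M[:2,2].round(3))
E
python3 -c "
from h import *
plan(489.8,-315.4,3,2.8)"
```

```text
t 30.6 at [ 488.9 -313.1   42.7] psi 2.52 open 57.5 q6 -0.69 | rz -0.06 then xyz -0.06 0.02 0.99 tilt [-0.005  0.004]
```

play_rows([
  {"claw": 0, "offset": [-0.05, 0.02, 0.5], "rot": [0, 0, -0.06]},
  {"claw": 0, "offset": [0, 0, 0.4], "rot": [0, 0, 0]},
  {"claw": 0, "offset": [0, 0, 0.08], "rot": [0, 0, 0]},
  {"claw": 0, "offset": [0, 0, 0], "rot": [0, 0, 0]},
  {"claw": 0, "offset": [0, 0, 0], "rot": [0, 0, 0]},
])

```text
clock: 31.1
ee_pos: [491.9, -317.4, 7.7]
tool_rot: [2.167, 2.273, 0.0]
force: [-1.6, -0.4, -0.8]
opening: 46.2
```

play_rows([
  {"claw": -1, "offset": [0, 0, 0], "rot": [0, 0, 0]},
  {"claw": -1, "offset": [0, 0, 0], "rot": [0, 0, 0]},
  {"claw": -1, "offset": [0, 0, 0], "rot": [0, 0, 0]},
  {"claw": -1, "offset": [0, 0, 0], "rot": [0, 0, 0]},
  {"claw": -1, "offset": [0, 0, 0], "rot": [0, 0, 0]},
], squeeze=25)

```text
clock: 31.6
ee_pos: [491.5, -317.2, 6.9]
tool_rot: [2.168, 2.274, -0.0]
force: [-1.4, -0.0, 3.9]
opening: 23.0
```

play_rows([
  {"claw": -1, "offset": [0, 0, 0], "rot": [0, 0, 0]},
  {"claw": -1, "offset": [0, 0, 0], "rot": [0, 0, 0]},
])

```text
clock: 31.8
ee_pos: [491.5, -317.2, 6.9]
tool_rot: [2.167, 2.274, -0.0]
force: [-2.6, 1.0, 5.9]
opening: 22.7
```

play_rows([
  {"claw": 0, "offset": [0, 0, 0], "rot": [0, 0, 0]},
  {"claw": 0, "offset": [0, 0, 0], "rot": [0, 0, 0]},
  {"claw": 0, "offset": [0.04, 0, 0.1], "rot": [0, 0, 0]},
  {"claw": 0, "offset": [0, 0, 0], "rot": [0, 0, 0]},
  {"claw": 0, "offset": [0, 0, 0], "rot": [0, 0, 0]},
])

```text
clock: 32.3
ee_pos: [491.3, -315.4, 2.4]
tool_rot: [-2.167, -2.274, 0.0]
force: [-0.2, -0.6, -0.0]
opening: 46.1
```

play_rows([
  {"claw": -1, "offset": [0, 0, 0], "rot": [0, 0, 0]},
  {"claw": -1, "offset": [0, 0, 0], "rot": [0, 0, 0]},
  {"claw": -1, "offset": [0, 0, 0], "rot": [0, 0, 0]},
  {"claw": -1, "offset": [0, 0, 0], "rot": [0, 0, 0]},
  {"claw": -1, "offset": [0, 0, 0], "rot": [0, 0, 0]},
])

```text
clock: 32.8
ee_pos: [491.4, -315.5, 2.7]
tool_rot: [2.168, 2.274, 0.0]
force: [0.2, 0.6, 0.1]
opening: 23.0
```

play_rows([
  {"claw": -1, "offset": [0, 0, 0], "rot": [0, 0, 0]},
  {"claw": -1, "offset": [0, 0, 0], "rot": [0, 0, 0]},
])

```text
clock: 33.0
ee_pos: [491.4, -315.5, 2.7]
tool_rot: [2.168, 2.274, -0.0]
force: [0.1, -0.2, 0.6]
opening: 23.2
```

play_rows([
  {"claw": -1, "offset": [0, 0, -0.4], "rot": [0, 0, 0]},
  {"claw": -1, "offset": [0, 0, -0.8], "rot": [0, 0, 0]},
  {"claw": -1, "offset": [0, 0, -0.8], "rot": [0, 0, 0]},
  {"claw": -1, "offset": [0, 0, -0.8], "rot": [0, 0, 0]},
  {"claw": -1, "offset": [0, 0, -0.7], "rot": [0, 0, -1]},
])

```text
clock: 33.5
ee_pos: [491.5, -315.6, 145.5]
tool_rot: [2.065, 2.366, 0.0]
force: [-0.5, -0.4, -1.4]
opening: 23.7
```

play_rows([
  {"claw": -1, "offset": [0, 0, -0.7], "rot": [0, 0, -1]},
  {"claw": -1, "offset": [0, 0, -0.7], "rot": [0, 0, -1]},
  {"claw": -1, "offset": [0, 0, -0.7], "rot": [0, 0, -1]},
  {"claw": -1, "offset": [0, 0, 0], "rot": [0, 0, -1]},
  {"claw": -1, "offset": [0, 0, 0], "rot": [0, 0, -1]},
])

```text
clock: 34.0
ee_pos: [491.4, -315.6, 228.7]
tool_rot: [1.499, 2.758, -0.001]
force: [-0.2, 0.9, -1.3]
opening: 22.8
```

play_rows([
  {"claw": -1, "offset": [0, 0, 0], "rot": [0, 0, -1]},
  {"claw": -1, "offset": [0, 0, 0], "rot": [0, 0, -1]},
  {"claw": -1, "offset": [0, 0, 0], "rot": [0, 0, -1]},
  {"claw": -1, "offset": [0, 0, 0], "rot": [0, 0, -1]},
  {"claw": -1, "offset": [0, 0, 0], "rot": [0, 0, -1]},
])

```text
clock: 34.5
ee_pos: [491.2, -315.3, 227.7]
tool_rot: [0.867, 3.019, -0.0]
force: [0.2, 0.1, -0.8]
opening: 23.7
```

play_rows([
  {"claw": -1, "offset": [0, 0, 0], "rot": [0, 0, -1]},
  {"claw": -1, "offset": [0, 0, 0], "rot": [0, 0, -1]},
  {"claw": -1, "offset": [0, 0, 0], "rot": [0, 0, -1]},
  {"claw": -1, "offset": [0, 0, 0], "rot": [0, 0, -1]},
  {"claw": -1, "offset": [0, 0, 0], "rot": [0, 0, -0.9]},
])

```text
clock: 35.0
ee_pos: [491.2, -315.3, 227.7]
tool_rot: [0.207, 3.134, -0.0]
force: [-0.3, 0.9, -1.0]
opening: 23.6
```

play_rows([
  {"claw": -1, "offset": [0, 0, 0], "rot": [0, 0, 0]},
  {"claw": -1, "offset": [0, 0, 0], "rot": [0, 0, 0]},
])

```text
clock: 35.2
ee_pos: [491.3, -315.4, 227.3]
tool_rot: [0.216, 3.134, -0.0]
force: [-0.3, -1.0, -0.5]
opening: 23.4
```

```bash
python3 -c "
from h import *
plan(550,235.2,230,82.2)"
```

```text
t 35.2 at [ 491.3 -315.4  227.3] psi 82.11 open 23.4 q6 -2.08 | rz -0.02 then xyz 0.41 13.84 -0.07 tilt [ 0. -0.]
```

play_rows([
  {"claw": -1, "offset": [0.03, 0.92, 0], "rot": [0, 0, 0]},
  {"claw": -1, "offset": [0.03, 0.92, 0], "rot": [0, 0, 0]},
  {"claw": -1, "offset": [0.03, 0.92, 0], "rot": [0, 0, 0]},
  {"claw": -1, "offset": [0.03, 0.92, 0], "rot": [0, 0, 0]},
  {"claw": -1, "offset": [0.03, 0.92, 0], "rot": [0, 0, 0]},
])

```text
clock: 35.7
ee_pos: [510.2, -130.9, 227.1]
tool_rot: [0.216, 3.134, -0.0]
force: [-0.1, -0.2, -0.2]
opening: 23.2
```

play_rows([
  {"claw": -1, "offset": [0.03, 0.92, 0], "rot": [0, 0, 0]},
  {"claw": -1, "offset": [0.03, 0.92, 0], "rot": [0, 0, 0]},
  {"claw": -1, "offset": [0.03, 0.92, 0], "rot": [0, 0, 0]},
  {"claw": -1, "offset": [0.03, 0.92, 0], "rot": [0, 0, 0]},
  {"claw": -1, "offset": [0.03, 0.92, 0], "rot": [0, 0, 0]},
])

```text
clock: 36.2
ee_pos: [529.1, 52.3, 227.1]
tool_rot: [0.216, 3.134, 0.0]
force: [0.5, 0.0, -1.0]
opening: 23.3
```

play_rows([
  {"claw": -1, "offset": [0.03, 0.92, 0], "rot": [0, 0, 0]},
  {"claw": -1, "offset": [0.03, 0.92, 0], "rot": [0, 0, 0]},
  {"claw": -1, "offset": [0.03, 0.92, 0], "rot": [0, 0, 0]},
  {"claw": -1, "offset": [0.03, 0.92, 0], "rot": [0, 0, 0]},
  {"claw": -1, "offset": [0, 0.92, 0], "rot": [0, 0, 0]},
])

```text
clock: 36.7
ee_pos: [549.0, 235.3, 227.1]
tool_rot: [0.216, 3.134, 0.0]
force: [0.9, -0.2, -0.7]
opening: 23.1
```

play_rows([
  {"claw": -1, "offset": [0, 0, 0], "rot": [0, 0, 0]},
  {"claw": -1, "offset": [0, 0, 0], "rot": [0, 0, 0]},
  {"claw": -1, "offset": [0, 0, 0], "rot": [0, 0, 0]},
])

```text
clock: 37.0
ee_pos: [549.2, 232.9, 226.8]
tool_rot: [-0.215, -3.134, 0.0]
force: [-0.7, -0.5, -1.1]
opening: 23.4
```

Run:
```python
from h import *
plan(550,235.2,11,82.2)
s=sense(); c=capture("wrist"); save(c,"w6.png"); P=cloud(c,s)
for n in ("pestle_insert","scraper_insert","screwdriver_insert"): long_axis(P,c,n,c["img"],x=(450,650),y=(120,350))
q=P.reshape(-1,3); q=q[~np.isnan(q[:,0])]; k=(q[:,2]>60)&(abs(q[:,0]-550)<120)&(abs(q[:,1]-235)<60); print("held",k.sum(), q[k].min(0),q[k].max(0))
```

```text
t 37.0 at [549.2 232.9 226.8] psi 82.16 open 23.4 q6 -1.11 | rz -0.01 then xyz -0.01 0.06 5.39 tilt [-0. -0.]
pestle_insert 0.56 [180.0, 102.0, 234.0, 237.0] centre 543.6 178.4 size [ 84.7 190.7] axis deg 172.0 zmax 318.2 rgb [ 92.  94. 101.]
scraper_insert 0.61 [233.0, 104.0, 279.0, 156.0] centre 490.3 241.8 size [66.2 68.8] axis deg 171.0 zmax 237.2 rgb [165. 172. 179.]
screwdriver_insert 0.91 [282.0, 100.0, 328.0, 240.0] centre 558.1 288.0 size [ 85.  189.1] axis deg 171.3 zmax 318.6 rgb [82. 83. 88.]
held 64387 [480.52702219 175.00333823 226.13158727] [619.67553287 294.99226198 352.74047617]
```

View pics/w6.png

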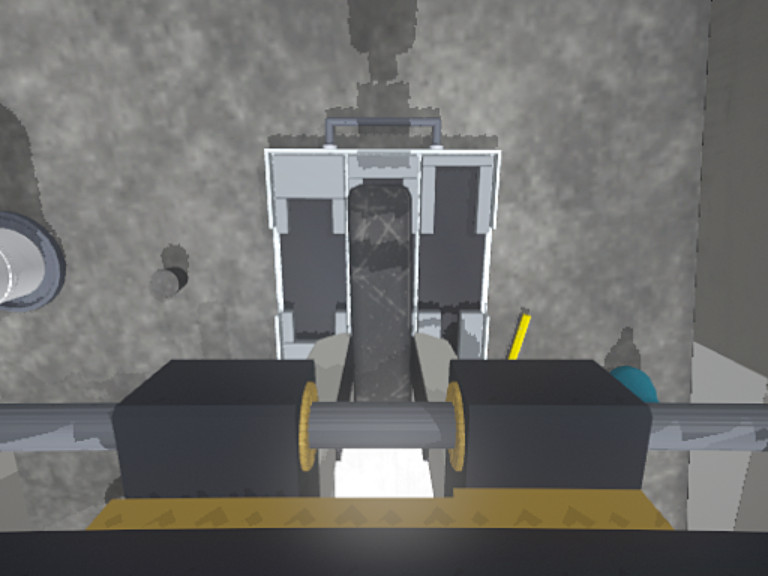

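The scraper is held straight and lines up with the middle insert (image column ≈382). Lowering now.

play_rows([
  {"claw": -1, "offset": [0, 0.06, 0.8], "rot": [0, 0, 0]},
  {"claw": -1, "offset": [0, 0, 0.9], "rot": [0, 0, 0]},
  {"claw": -1, "offset": [0, 0, 0.9], "rot": [0, 0, 0]},
  {"claw": -1, "offset": [0, 0, 0.9], "rot": [0, 0, 0]},
  {"claw": -1, "offset": [0, 0, 0.7], "rot": [0, 0, 0]},
])

```text
clock: 37.7
ee_pos: [549.0, 235.4, 56.7]
tool_rot: [-0.214, -3.133, 0.001]
force: [0.8, -0.8, -1.8]
opening: 23.2
```

play_rows([
  {"claw": -1, "offset": [0, 0, 0], "rot": [0, 0, 0]},
  {"claw": -1, "offset": [0, 0, 0], "rot": [0, 0, 0]},
  {"claw": -1, "offset": [0, 0, 0], "rot": [0, 0, 0]},
])

```text
clock: 38.0
ee_pos: [550.7, 236.3, 60.6]
tool_rot: [0.213, 3.132, 0.002]
force: [0.7, 0.8, -0.9]
opening: 23.6
```

```bash
python3 -c "
from h import *
plan(550,235.2,10,82.2)"
```

```text
t 38.0 at [550.7 236.3  60.6] psi 82.23 open 23.6 q6 -1.11 | rz 0.01 then xyz 0.01 -0.03 1.26 tilt [0.003 0.001]
```

play_rows([
  {"claw": -1, "offset": [0, -0.02, 0.4], "rot": [0, 0, 0]},
  {"claw": -1, "offset": [0, 0, 0.4], "rot": [0, 0, 0]},
  {"claw": -1, "offset": [0, 0, 0.2], "rot": [0, 0, 0]},
  {"claw": -1, "offset": [0, 0, 0.1], "rot": [0, 0, 0]},
  {"claw": -1, "offset": [0, 0, 0.1], "rot": [0, 0, 0]},
])

```text
clock: 38.5
ee_pos: [549.7, 235.4, 10.7]
tool_rot: [0.212, 3.134, 0.0]
force: [-1.7, 0.5, -1.1]
opening: 23.3
```

play_rows([
  {"claw": -1, "offset": [0, 0, 0], "rot": [0, 0, 0]},
  {"claw": -1, "offset": [0, 0, 0], "rot": [0, 0, 0]},
  {"claw": -1, "offset": [0, 0, 0], "rot": [0, 0, 0]},
])

```text
clock: 38.8
ee_pos: [549.7, 235.3, 11.0]
tool_rot: [0.213, 3.134, 0.0]
force: [-0.7, 0.3, -0.6]
opening: 23.7
```

```bash
python3 -c "
from h import *
plan(550,235.2,10,82.2)"
```

```text
t 38.8 at [549.7 235.3  11. ] psi 82.24 open 23.7 q6 -1.11 | rz 0.01 then xyz -0.01 -0.0 0.03 tilt [0.001 0.   ]
```

play_rows([
  {"claw": -1, "offset": [0, 0, 0.03], "rot": [0, 0, 0]},
  {"claw": -0.2, "offset": [0, 0, 0], "rot": [0, 0, 0]},
  {"claw": -0.2, "offset": [0, 0, 0], "rot": [0, 0, 0]},
  {"claw": -0.2, "offset": [0, 0, 0], "rot": [0, 0, 0]},
  {"claw": -0.2, "offset": [0, 0, -0.3], "rot": [0, 0, 0]},
])

```text
clock: 39.3
ee_pos: [548.6, 235.0, 20.6]
tool_rot: [-0.212, -3.132, 0.002]
force: [-0.6, 0.1, 0.1]
opening: 37.1
```

play_rows([
  {"claw": -0.2, "offset": [0, 0, -0.6], "rot": [0, 0, 0]},
  {"claw": 0.2, "offset": [0, 0, -0.9], "rot": [0, 0, 0]},
  {"claw": 1, "offset": [0, 0, -1], "rot": [0, 0, 0]},
  {"claw": 1, "offset": [0, 0, -1], "rot": [0, 0, 0]},
  {"claw": 1, "offset": [0, 0, -1], "rot": [0, 0, 0]},
])

```text
clock: 39.8
ee_pos: [549.2, 235.2, 204.1]
tool_rot: [0.212, 3.134, 0.0]
force: [-0.2, 1.0, 0.0]
opening: 64.6
```

play_rows([
  {"claw": 1, "offset": [-0.5, 0, -1], "rot": [0, 0, 0]},
  {"claw": 1, "offset": [-0.5, 0, -1], "rot": [0, 0, 0]},
  {"claw": 1, "offset": [0, 0, -0.4], "rot": [0, 0, 0]},
  {"claw": 1, "offset": [0, 0, 0], "rot": [0, 0, 0]},
  {"claw": 1, "offset": [0, 0, 0], "rot": [0, 0, 0]},
])

```text
clock: 40.3
ee_pos: [588.5, 229.8, 297.0]
tool_rot: [-0.212, -3.134, 0.0]
force: [0.9, 0.4, -1.0]
opening: 92.9
```

Run:
```python
from h import *
s=sense(); c=capture("wrist"); save(c,"w7.png"); P=cloud(c,s); print(s["ee_pos"])
for n in ("pestle_insert","scraper_insert","screwdriver_insert","scraper"): long_axis(P,c,n,c["img"],x=(450,650),y=(120,350))
t=capture("top"); Q=cloud(t)
for n in ("screwdriver","pestle"): long_axis(Q,t,n,t["img"],zmin=6)
```

```text
[588.49011519 229.8168608  296.95820653]
scraper_insert 0.89 [236.0, 78.0, 273.0, 212.0] centre 559.9 231.8 size [ 67.8 208.5] axis deg 172.0 zmax 22.6 rgb [137. 144. 150.]
screwdriver_insert 0.72 [273.0, 81.0, 318.0, 212.0] centre 569.2 294.5 size [ 68.7 209.7] axis deg 171.7 zmax 21.0 rgb [77. 78. 83.]
scraper 0.8 [243.0, 96.0, 270.0, 195.0] centre 559.4 236.5 size [ 50.6 164. ] axis deg 171.5 zmax 23.1 rgb [84. 85. 87.]
screwdriver 0.49 [328.0, 165.0, 364.0, 173.0] centre 611.1 -360.9 size [123.3  33.4] axis deg 89.5 zmax 32.5 rgb [222.  72.  69.]
pestle 0.73 [370.0, 227.0, 403.0, 235.0] centre 417.8 -492.4 size [120.1  29.4] axis deg 89.8 zmax 35.0 rgb [41. 41. 43.]
pestle 0.53 [318.0, 240.0, 353.0, 250.0] centre 368.5 -335.1 size [119.7  36.1] axis deg 90.0 zmax 31.6 rgb [252.5 251.  249. ]
```

View pics/w7.png

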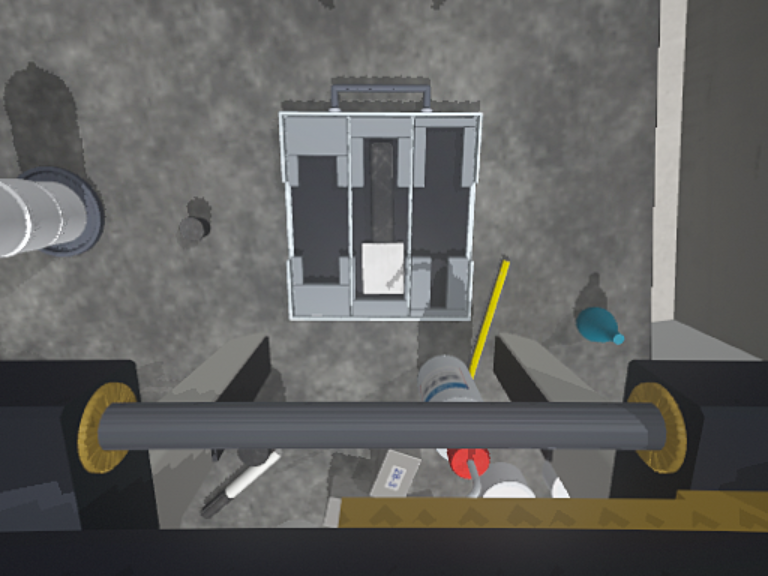

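The scraper (383,215) lies in its recess with the blade away from the bail. I'll go back for the others.

play_rows([
  {"claw": 1, "offset": [0, 0, 0], "rot": [0, 0, 1]},
  {"claw": 1, "offset": [0, 0, 0], "rot": [0, 0, 1]},
  {"claw": 1, "offset": [0, 0, 0], "rot": [0, 0, 1]},
  {"claw": 1, "offset": [0, 0, 0], "rot": [0, 0, 1]},
  {"claw": 1, "offset": [0, 0, 0], "rot": [0, 0, 1]},
])

```text
clock: 41.2
ee_pos: [589.0, 229.9, 297.3]
tool_rot: [-0.891, -3.012, 0.0]
force: [0.2, -0.1, -0.0]
opening: 92.5
```

play_rows([
  {"claw": 1, "offset": [0, 0, 0], "rot": [0, 0, 1]},
  {"claw": 1, "offset": [0, 0, 0], "rot": [0, 0, 1]},
  {"claw": 1, "offset": [0, 0, 0], "rot": [0, 0, 1]},
  {"claw": 1, "offset": [0, 0, 0], "rot": [0, 0, 1]},
  {"claw": 1, "offset": [0, 0, 0], "rot": [0, 0, 1]},
])

```text
clock: 41.7
ee_pos: [589.0, 229.9, 297.3]
tool_rot: [-1.522, -2.748, 0.0]
force: [-0.2, 0.4, 0.7]
opening: 93.0
```

play_rows([
  {"claw": 1, "offset": [0, 0, 0], "rot": [0, 0, 1]},
  {"claw": 1, "offset": [0, 0, 0], "rot": [0, 0, 1]},
  {"claw": 1, "offset": [0, 0, 0], "rot": [0, 0, 1]},
  {"claw": 1, "offset": [0, 0, 0], "rot": [0, 0, 1]},
  {"claw": 1, "offset": [0, 0, 0], "rot": [0, 0, 1]},
])

```text
clock: 42.2
ee_pos: [589.0, 229.9, 297.2]
tool_rot: [-2.081, -2.354, 0.0]
force: [-0.4, -1.2, -0.5]
opening: 93.0
```

play_rows([
  {"claw": 1, "offset": [0, 0, 0], "rot": [0, 0, 1]},
  {"claw": 1, "offset": [0, 0, 0], "rot": [0, 0, 0.45]},
  {"claw": 1, "offset": [0, 0, 0], "rot": [0, 0, 0]},
  {"claw": 1, "offset": [-0.93, -0.14, 0], "rot": [0, 0, 0]},
  {"claw": 1, "offset": [-0.93, -0.14, 0], "rot": [0, 0, 0]},
])

```text
clock: 42.7
ee_pos: [577.5, 155.1, 297.0]
tool_rot: [-2.218, -2.225, 0.001]
force: [0.5, 0.6, 0.7]
opening: 93.0
```

play_rows([
  {"claw": 1, "offset": [-0.93, -0.14, 0], "rot": [0, 0, 0]},
  {"claw": 1, "offset": [-0.93, -0.14, 0], "rot": [0, 0, 0]},
  {"claw": 1, "offset": [-0.93, -0.14, 0], "rot": [0, 0, 0]},
  {"claw": 1, "offset": [-0.93, -0.14, 0], "rot": [0, 0, 0]},
  {"claw": 1, "offset": [-0.93, -0.14, 0], "rot": [0, 0, 0]},
])

```text
clock: 43.2
ee_pos: [549.4, -31.9, 297.5]
tool_rot: [2.22, 2.223, 0.0]
force: [1.2, 0.4, -0.0]
opening: 93.0
```

play_rows([
  {"claw": 1, "offset": [-0.93, -0.14, 0], "rot": [0, 0, 0]},
  {"claw": 1, "offset": [-0.93, -0.14, 0], "rot": [0, 0, 0]},
  {"claw": 1, "offset": [-0.93, -0.14, 0], "rot": [0, 0, 0]},
  {"claw": 1, "offset": [-0.93, -0.14, 0], "rot": [0, 0, 0]},
  {"claw": 1, "offset": [-0.93, -0.14, 0], "rot": [0, 0, 0]},
])

```text
clock: 43.7
ee_pos: [521.4, -218.0, 297.5]
tool_rot: [2.22, 2.223, 0.0]
force: [-0.5, 0.3, -0.3]
opening: 93.3
```

play_rows([
  {"claw": 1, "offset": [-0.93, -0.14, 0], "rot": [0, 0, 0]},
  {"claw": 1, "offset": [-0.93, -0.14, 0], "rot": [0, 0, 0]},
  {"claw": 1, "offset": [-0.93, -0.14, 0], "rot": [0, 0, 0]},
  {"claw": 1, "offset": [-0.93, -0.14, 0], "rot": [0, 0, 0]},
  {"claw": 1, "offset": [-0.93, -0.14, 0], "rot": [0, 0, 0]},
])

```text
clock: 44.2
ee_pos: [493.4, -404.0, 297.4]
tool_rot: [2.22, 2.223, 0.0]
force: [0.1, -0.0, -0.1]
opening: 93.3
```

play_rows([
  {"claw": 1, "offset": [0, 0, 0], "rot": [0, 0, 0]},
  {"claw": 1, "offset": [0, 0, 0], "rot": [0, 0, 0]},
  {"claw": 1, "offset": [0, 0, 0], "rot": [0, 0, 0]},
])

```text
clock: 44.5
ee_pos: [494.1, -401.6, 297.5]
tool_rot: [-2.22, -2.223, -0.0]
force: [-0.5, -1.0, -0.3]
opening: 93.1
```

```bash
cat >> h.py <<'E'
def line(q):  # direction via mean x per y-slice of the top view
    ys=np.arange(q[:,1].min()+8,q[:,1].max()-8,6); m=[(np.median(q[abs(q[:,1]-y)<4][:,0]),y) for y in ys if (abs(q[:,1]-y)<4).sum()>3]
    m=np.array(m); k=np.polyfit(m[:,1],m[:,0],1); return "x slope per y -> axis deg",round(90-float(np.degrees(np.arctan(k[0]))),1),"y range",q[:,1].min().round(1),q[:,1].max().round(1),"x at mid",round(float(np.polyval(k,(q[:,1].min()+q[:,1].max())/2)),1)
E
python3 - <<'E'
from h import *
s=sense(); c=capture("wrist"); save(c,"w8.png"); P=cloud(c,s)
print(s["ee_pos"],s["qpos"].round(2))
for n,x in (("screwdriver",613),("pestle",370)):
    long_axis(P,c,n,c["img"]); 
    q=near(P,x,-340,115,4,40); q=q[abs(q[:,0]-x)<45]; print(line(q))
E
```

```text
[ 494.0815708  -401.62736593  297.45897218] [-0.76  0.45  1.31  0.    1.38 -0.76]
screwdriver 0.85 [326.0, 66.0, 340.0, 186.0] centre 610.6 -342.9 size [ 25.4 181.6] axis deg 95.3 zmax 28.7 rgb [211.  59.  54.]
screwdriver 0.75 [160.0, 83.0, 184.0, 167.0] centre 370.2 -335.5 size [122.3  34.4] axis deg 89.2 zmax 29.8 rgb [229. 229. 227.]
('x slope per y -> axis deg', 94.1, 'y range', np.float64(-427.5), np.float64(-252.6), 'x at mid', 608.8)
pestle 0.75 [197.0, 183.0, 218.0, 260.0] centre 420.3 -493.6 size [ 27.3 117.5] axis deg 90.8 zmax 30.4 rgb [47. 47. 51.]
pestle 0.56 [165.0, 83.0, 185.0, 164.0] centre 370.1 -337.1 size [119.2  34.4] axis deg 89.2 zmax 29.8 rgb [229. 229. 227.]
('x slope per y -> axis deg', 102.9, 'y range', np.float64(-447.5), np.float64(-277.4), 'x at mid', 378.3)
```

```bash
python3 -c "
from h import *
plan(611.6,-360,43,4.5)"
```

```text
t 44.65 at [ 494.2 -401.6  297.7] psi 0.08 open 93.0 q6 -0.76 | rz -0.88 then xyz 0.81 3.01 6.37 tilt [ 0. -0.]
```

play_rows([
  {"claw": 1, "offset": [0, 0, 0.2], "rot": [0, 0, -0.88]},
  {"claw": 1, "offset": [0.2, 0.75, 0.5], "rot": [0, 0, 0]},
  {"claw": 1, "offset": [0.2, 0.75, 0.5], "rot": [0, 0, 0]},
  {"claw": 1, "offset": [0.2, 0.75, 0.5], "rot": [0, 0, 0]},
  {"claw": 1, "offset": [0.21, 0.76, 0.5], "rot": [0, 0, 0]},
])

```text
clock: 45.15
ee_pos: [612.7, -359.8, 209.0]
tool_rot: [2.133, 2.306, 0.0]
force: [-0.2, -0.2, 0.4]
opening: 93.4
```

play_rows([
  {"claw": 0.1, "offset": [0, 0, 0.9], "rot": [0, 0, 0]},
  {"claw": 0.1, "offset": [0, 0, 0.9], "rot": [0, 0, 0]},
  {"claw": 0.1, "offset": [0, 0, 0.9], "rot": [0, 0, 0]},
  {"claw": 0.1, "offset": [0, 0, 0.9], "rot": [0, 0, 0]},
  {"claw": 0.1, "offset": [0, 0, 0.5], "rot": [0, 0, 0]},
])

```text
clock: 45.65
ee_pos: [610.6, -359.4, 42.4]
tool_rot: [-2.131, -2.304, 0.001]
force: [1.2, 0.9, 0.5]
opening: 57.2
```

play_rows([
  {"claw": 0.1, "offset": [0, 0, 0], "rot": [0, 0, 0]},
  {"claw": 0.1, "offset": [0, 0, 0], "rot": [0, 0, 0]},
  {"claw": 0.1, "offset": [0, 0, 0], "rot": [0, 0, 0]},
])

```text
clock: 45.95
ee_pos: [612.3, -361.3, 47.5]
tool_rot: [2.132, 2.303, 0.001]
force: [0.7, 0.5, 0.5]
opening: 51.0
```

```bash
python3 -c "
from h import *
plan(611.6,-360,2.5,4.5)"
```

```text
t 45.95 at [ 612.3 -361.3   47.5] psi 4.41 open 51.0 q6 -0.68 | rz -0.02 then xyz 0.03 -0.02 1.12 tilt [ 0.002 -0.002]
```

play_rows([
  {"claw": 0.1, "offset": [0.02, 0, 0.5], "rot": [0, 0, 0]},
  {"claw": 0.1, "offset": [0, 0, 0.4], "rot": [0, 0, 0]},
  {"claw": 0.1, "offset": [0, 0, 0.2], "rot": [0, 0, 0]},
  {"claw": 0.1, "offset": [0, 0, 0], "rot": [0, 0, 0]},
  {"claw": -1, "offset": [0, 0, 0], "rot": [0, 0, 0]},
])

```text
clock: 46.45
ee_pos: [611.5, -360.4, 1.7]
tool_rot: [2.134, 2.305, 0.0]
force: [0.2, 0.4, 0.6]
opening: 47.1
```

play_rows([
  {"claw": -1, "offset": [0, 0, 0], "rot": [0, 0, 0]},
  {"claw": -1, "offset": [0, 0, 0], "rot": [0, 0, 0]},
  {"claw": -1, "offset": [0, 0, 0], "rot": [0, 0, 0]},
  {"claw": -1, "offset": [0, 0, 0], "rot": [0, 0, 0]},
  {"claw": -1, "offset": [0, 0, 0], "rot": [0, 0, 0]},
])

```text
clock: 46.95
ee_pos: [611.5, -360.2, 1.7]
tool_rot: [2.134, 2.305, 0.0]
force: [-0.4, -0.0, 2.3]
opening: 26.9
```

```bash
python3 -c "
from h import *
plan(611.6,-360,2.5,4.5)"
```

```text
t 46.95 at [ 611.5 -360.2    1.7] psi 4.39 open 26.9 q6 -0.67 | rz -0.02 then xyz 0.01 0.0 -0.02 tilt [ 0. -0.]
```

play_rows([
  {"claw": -1, "offset": [0, 0, -0.5], "rot": [0, 0, 0]},
  {"claw": -1, "offset": [0, 0, -0.8], "rot": [0, 0, 0]},
  {"claw": -1, "offset": [0, 0, -0.9], "rot": [0, 0, 0]},
  {"claw": -1, "offset": [0, 0, -0.8], "rot": [0, 0, 0]},
  {"claw": -1, "offset": [0, 0, -0.7], "rot": [0, 0, 1]},
])

```text
clock: 47.45
ee_pos: [611.5, -360.3, 152.9]
tool_rot: [2.232, 2.208, 0.001]
force: [0.3, -0.2, -0.7]
opening: 27.0
```

play_rows([
  {"claw": -1, "offset": [0, 0, -0.7], "rot": [0, 0, 1]},
  {"claw": -1, "offset": [0, 0, -0.7], "rot": [0, 0, 1]},
  {"claw": -1, "offset": [0, 0, -0.7], "rot": [0, 0, 1]},
  {"claw": -1, "offset": [0, 0, 0], "rot": [0, 0, 1]},
  {"claw": -1, "offset": [0, 0, 0], "rot": [0, 0, 1]},
])

```text
clock: 47.95
ee_pos: [611.4, -360.2, 236.1]
tool_rot: [2.659, 1.668, 0.002]
force: [0.3, 0.8, -1.5]
opening: 26.8
```

play_rows([
  {"claw": -1, "offset": [0, 0, 0], "rot": [0, 0, 1]},
  {"claw": -1, "offset": [0, 0, 0], "rot": [0, 0, 1]},
  {"claw": -1, "offset": [0, 0, 0], "rot": [0, 0, 1]},
  {"claw": -1, "offset": [0, 0, 0], "rot": [0, 0, 1]},
  {"claw": -1, "offset": [0, 0, 0], "rot": [0, 0, 1]},
])

```text
clock: 48.45
ee_pos: [611.1, -360.1, 234.9]
tool_rot: [2.959, 1.053, 0.001]
force: [-0.7, 0.3, -0.9]
opening: 26.9
```

play_rows([
  {"claw": -1, "offset": [0, 0, 0], "rot": [0, 0, 1]},
  {"claw": -1, "offset": [0, 0, 0], "rot": [0, 0, 1]},
  {"claw": -1, "offset": [0, 0, 0], "rot": [0, 0, 1]},
  {"claw": -1, "offset": [0, 0, 0], "rot": [0, 0, 1]},
  {"claw": -1, "offset": [0, 0, 0], "rot": [0, 0, 1]},
])

```text
clock: 48.95
ee_pos: [611.2, -360.0, 234.9]
tool_rot: [3.117, 0.388, 0.001]
force: [0.3, -0.9, -1.7]
opening: 27.2
```

play_rows([
  {"claw": -1, "offset": [0, 0, 0], "rot": [0, 0, 1]},
  {"claw": -1, "offset": [0, 0, 0], "rot": [0, 0, 1]},
  {"claw": -1, "offset": [0, 0, 0], "rot": [0, 0, 1]},
  {"claw": -1, "offset": [0, 0, 0], "rot": [0, 0, 1]},
  {"claw": -1, "offset": [0, 0, 0], "rot": [0, 0, 0.44]},
])

```text
clock: 49.45
ee_pos: [611.2, -360.1, 234.9]
tool_rot: [3.134, -0.219, 0.001]
force: [-0.6, 0.5, -1.8]
opening: 27.2
```

play_rows([
  {"claw": -1, "offset": [0, 0, 0], "rot": [0, 0, 0]},
  {"claw": -1, "offset": [0, 0, 0], "rot": [0, 0, 0]},
])

```text
clock: 49.65
ee_pos: [611.3, -360.1, 234.3]
tool_rot: [3.134, -0.212, 0.001]
force: [-0.0, 0.2, -1.0]
opening: 26.9
```

```bash
python3 -c "
from h import *
plan(548.5,298.2,235,-97.8)"
```

```text
t 49.65 at [ 611.3 -360.1  234.3] psi -97.73 open 26.9 q6 1.11 | rz 0.01 then xyz -3.79 -16.09 -0.02 tilt [ 0. -0.]
```

play_rows([
  {"claw": -1, "offset": [-0.21, -0.89, 0], "rot": [0, 0, 0]},
  {"claw": -1, "offset": [-0.21, -0.89, 0], "rot": [0, 0, 0]},
  {"claw": -1, "offset": [-0.21, -0.89, 0], "rot": [0, 0, 0]},
  {"claw": -1, "offset": [-0.21, -0.89, 0], "rot": [0, 0, 0]},
  {"claw": -1, "offset": [-0.21, -0.89, 0], "rot": [0, 0, 0]},
])

```text
clock: 50.15
ee_pos: [593.5, -176.7, 234.0]
tool_rot: [3.134, -0.212, 0.001]
force: [1.3, -0.9, -0.6]
opening: 27.2
```

play_rows([
  {"claw": -1, "offset": [-0.21, -0.89, 0], "rot": [0, 0, 0]},
  {"claw": -1, "offset": [-0.21, -0.89, 0], "rot": [0, 0, 0]},
  {"claw": -1, "offset": [-0.21, -0.89, 0], "rot": [0, 0, 0]},
  {"claw": -1, "offset": [-0.21, -0.89, 0], "rot": [0, 0, 0]},
  {"claw": -1, "offset": [-0.21, -0.89, 0], "rot": [0, 0, 0]},
])

```text
clock: 50.65
ee_pos: [576.1, 5.4, 234.0]
tool_rot: [3.134, -0.212, 0.001]
force: [1.1, -0.6, -0.5]
opening: 26.9
```

play_rows([
  {"claw": -1, "offset": [-0.21, -0.89, 0], "rot": [0, 0, 0]},
  {"claw": -1, "offset": [-0.21, -0.89, 0], "rot": [0, 0, 0]},
  {"claw": -1, "offset": [-0.21, -0.89, 0], "rot": [0, 0, 0]},
  {"claw": -1, "offset": [-0.21, -0.89, 0], "rot": [0, 0, 0]},
  {"claw": -1, "offset": [-0.21, -0.89, 0], "rot": [0, 0, 0]},
])

```text
clock: 51.15
ee_pos: [558.7, 187.5, 234.1]
tool_rot: [-3.134, 0.212, -0.001]
force: [-0.1, 0.4, -0.9]
opening: 26.7
```

play_rows([
  {"claw": -1, "offset": [-0.21, -0.89, 0], "rot": [0, 0, 0]},
  {"claw": -1, "offset": [-0.21, -0.89, 0], "rot": [0, 0, 0]},
  {"claw": -1, "offset": [-0.21, -0.94, 0], "rot": [0, 0, 0]},
  {"claw": -1, "offset": [0, 0, 0], "rot": [0, 0, 0]},
  {"claw": -1, "offset": [0, 0, 0], "rot": [0, 0, 0]},
])

```text
clock: 51.65
ee_pos: [548.5, 297.5, 233.6]
tool_rot: [3.134, -0.21, 0.0]
force: [-0.3, -0.4, -0.4]
opening: 26.8
```

play_rows([
  {"claw": -1, "offset": [0, 0, 0], "rot": [0, 0, 0]},
  {"claw": -1, "offset": [0, 0, 0], "rot": [0, 0, 0]},
])

```text
clock: 51.85
ee_pos: [549.1, 296.1, 233.6]
tool_rot: [3.134, -0.215, 0.0]
force: [-0.7, 0.2, -1.0]
opening: 26.6
```

Run:
```python
from h import *
plan(548.5,298.2,60,-97.8)
s=sense(); c=capture("wrist"); save(c,"w9.png")
```

```text
t 51.85 at [549.1 296.1 233.6] psi -97.86 open 26.6 q6 2.13 | rz -0.01 then xyz -0.02 -0.05 4.34 tilt [ 0. -0.]
```

View pics/w9.png

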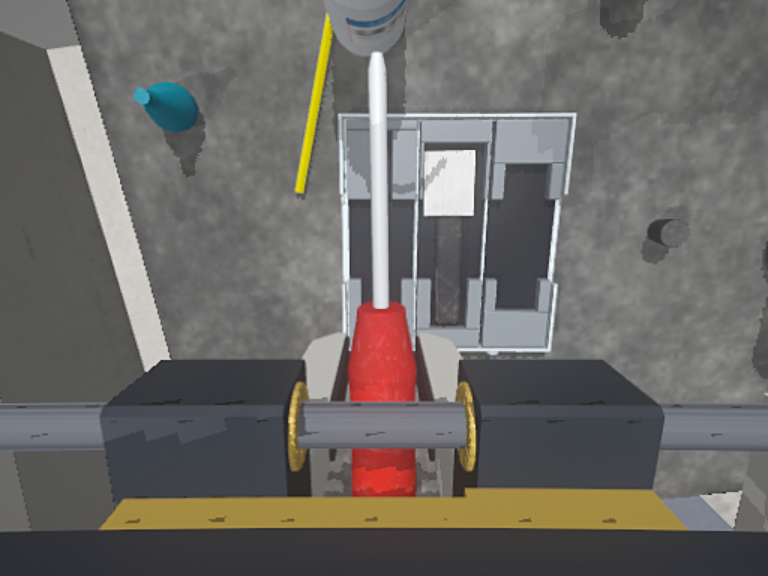

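The screwdriver (379,180) is aligned with the left insert, off by about 1.4°. I'm checking clearance to the wash bottle behind the tray before lowering.

Run:
```python
from h import *
t=capture("top"); P=cloud(t)
q=P.reshape(-1,3); q=q[~np.isnan(q[:,0])]
for z0,z1 in [(20,60),(60,100),(100,130),(130,160),(160,200)]:
    k=(q[:,2]>z0)&(q[:,2]<z1)&(q[:,0]>660)&(q[:,0]<780)&(q[:,1]>200)&(q[:,1]<360)
    print(z0,k.sum(),q[k].min(0).round() if k.any() else "",q[k].max(0).round() if k.any() else "")
c=capture("scene"); Q=cloud(c).reshape(-1,3); Q=Q[~np.isnan(Q[:,0])]
k=(Q[:,2]>15)&(Q[:,0]>662)&(Q[:,0]<790)&(Q[:,1]>200)&(Q[:,1]<360); print(k.sum(),Q[k].min(0).round(),Q[k].max(0).round(),np.median(Q[k],0).round())
```

```text
20 78 [660. 209.  20.] [766. 303.  58.]
60 81 [717. 249.  60.] [767. 294. 100.]
100 183 [719. 249. 102.] [775. 309. 130.]
130 82 [727. 264. 130.] [764. 295. 160.]
160 39 [733. 211. 160.] [775. 293. 199.]
491 [662. 209.  15.] [778. 317. 216.] [739. 262.  90.]
```

play_rows([
  {"claw": -1, "offset": [-0.02, -0.05, 0.7], "rot": [0, 0, 0.2]},
  {"claw": -1, "offset": [0, 0, 0.9], "rot": [0, 0, 0]},
  {"claw": -1, "offset": [0, 0, 0.9], "rot": [0, 0, 0]},
  {"claw": -1, "offset": [0, 0, 0.9], "rot": [0, 0, 0]},
  {"claw": -1, "offset": [0, 0, 0.8], "rot": [0, 0, 0]},
])

```text
clock: 52.5
ee_pos: [548.1, 298.8, 63.9]
tool_rot: [3.132, -0.242, -0.001]
force: [0.8, 0.1, -0.6]
opening: 26.8
```

play_rows([
  {"claw": -1, "offset": [0, 0, 0], "rot": [0, 0, 0]},
  {"claw": -1, "offset": [0, 0, 0], "rot": [0, 0, 0]},
  {"claw": -1, "offset": [0, 0, 0], "rot": [0, 0, 0]},
])

```text
clock: 52.8
ee_pos: [549.5, 299.7, 67.6]
tool_rot: [-3.131, 0.241, -0.004]
force: [-0.0, 0.7, -0.5]
opening: 27.0
```

```bash
python3 -c "
from h import *
plan(548.5,298.2,9.5,-98.8)"
```

```text
t 52.8 at [549.5 299.7  67.6] psi -98.81 open 27.0 q6 2.15 | rz -0.0 then xyz -0.02 0.04 1.45 tilt [0.003 0.001]
```

play_rows([
  {"claw": -1, "offset": [-0.01, 0.03, 0.5], "rot": [0, 0, 0]},
  {"claw": -1, "offset": [0, 0, 0.5], "rot": [0, 0, 0]},
  {"claw": -1, "offset": [0, 0, 0.25], "rot": [0, 0, 0]},
  {"claw": -1, "offset": [0, 0, 0.1], "rot": [0, 0, 0]},
  {"claw": -1, "offset": [0, 0, 0.05], "rot": [0, 0, 0]},
])

```text
clock: 53.3
ee_pos: [548.3, 298.4, 10.2]
tool_rot: [-3.132, 0.241, -0.002]
force: [0.0, -0.8, -0.9]
opening: 26.8
```

play_rows([
  {"claw": -1, "offset": [0, 0, 0], "rot": [0, 0, 0]},
  {"claw": -1, "offset": [0, 0, 0], "rot": [0, 0, 0]},
  {"claw": -1, "offset": [0, 0, 0], "rot": [0, 0, 0]},
])

```text
clock: 53.6
ee_pos: [548.0, 298.3, 10.0]
tool_rot: [-3.132, 0.241, -0.001]
force: [0.2, 0.0, -1.1]
opening: 26.7
```

```bash
python3 -c "
from h import *
plan(548.5,298.2,9,-98.8)"
```

```text
t 53.6 at [548.  298.3  10. ] psi -98.8 open 26.7 q6 2.15 | rz -0.0 then xyz 0.01 0.0 0.03 tilt [0.001 0.   ]
```

play_rows([
  {"claw": -1, "offset": [0, 0, 0.02], "rot": [0, 0, 0]},
  {"claw": -0.14, "offset": [0, 0, 0], "rot": [0, 0, 0]},
  {"claw": -0.14, "offset": [0, 0, 0], "rot": [0, 0, 0]},
  {"claw": -0.14, "offset": [0, 0, 0], "rot": [0, 0, 0]},
  {"claw": -0.14, "offset": [0, 0, -0.4], "rot": [0, 0, 0]},
])

```text
clock: 54.1
ee_pos: [546.6, 297.6, 23.5]
tool_rot: [3.131, -0.241, -0.005]
force: [-0.4, -0.2, -0.0]
opening: 39.9
```

play_rows([
  {"claw": -0.14, "offset": [0, 0, -0.7], "rot": [0, 0, 0]},
  {"claw": 0.2, "offset": [0, 0, -0.9], "rot": [0, 0, 0]},
  {"claw": 1, "offset": [0, 0, -1], "rot": [0, 0, 0]},
  {"claw": 1, "offset": [0, 0, -1], "rot": [0, 0, 0]},
  {"claw": 1, "offset": [0, 0, -1], "rot": [0, 0, 0]},
])

```text
clock: 54.6
ee_pos: [547.5, 298.1, 211.7]
tool_rot: [-3.132, 0.241, -0.002]
force: [0.0, 0.2, -0.1]
opening: 67.0
```

play_rows([
  {"claw": 1, "offset": [0, 0, -1], "rot": [0, 0, 0]},
  {"claw": 1, "offset": [0, 0, -1], "rot": [0, 0, 0]},
  {"claw": 1, "offset": [0, 0, 0], "rot": [0, 0, -1]},
  {"claw": 1, "offset": [0, 0, 0], "rot": [0, 0, -1]},
  {"claw": 1, "offset": [0, 0, 0], "rot": [0, 0, -1]},
])

```text
clock: 55.1
ee_pos: [547.5, 298.1, 290.3]
tool_rot: [-3.136, -0.175, -0.002]
force: [0.6, 0.4, -0.0]
opening: 93.5
```

play_rows([
  {"claw": 1, "offset": [0, 0, 0], "rot": [0, 0, -1]},
  {"claw": 1, "offset": [0, 0, 0], "rot": [0, 0, -1]},
  {"claw": 1, "offset": [0, 0, 0], "rot": [0, 0, -1]},
  {"claw": 1, "offset": [0, 0, 0], "rot": [0, 0, -1]},
  {"claw": 1, "offset": [0, 0, 0], "rot": [0, 0, -1]},
])

```text
clock: 55.6
ee_pos: [547.5, 298.1, 290.0]
tool_rot: [-3.024, -0.85, -0.002]
force: [-0.5, -0.4, -0.6]
opening: 93.2
```

play_rows([
  {"claw": 1, "offset": [0, 0, 0], "rot": [0, 0, -1]},
  {"claw": 1, "offset": [0, 0, 0], "rot": [0, 0, -1]},
  {"claw": 1, "offset": [0, 0, 0], "rot": [0, 0, -1]},
  {"claw": 1, "offset": [0, 0, 0], "rot": [0, 0, -1]},
  {"claw": 1, "offset": [0, 0, 0], "rot": [0, 0, -1]},
])

```text
clock: 56.1
ee_pos: [547.5, 298.1, 290.0]
tool_rot: [2.769, 1.485, 0.001]
force: [0.3, -0.5, 0.2]
opening: 93.3
```

play_rows([
  {"claw": 1, "offset": [0, 0, 0], "rot": [0, 0, -1]},
  {"claw": 1, "offset": [0, 0, 0], "rot": [0, 0, -1]},
  {"claw": 1, "offset": [0, 0, 0], "rot": [0, 0, -1]},
  {"claw": 1, "offset": [0, 0, 0], "rot": [0, 0, -1]},
  {"claw": 1, "offset": [0, 0, 0], "rot": [0, 0, -1]},
])

```text
clock: 56.6
ee_pos: [547.5, 298.1, 290.0]
tool_rot: [2.382, 2.048, 0.001]
force: [0.2, 0.0, 0.2]
opening: 93.2
```

play_rows([
  {"claw": 1, "offset": [0, 0, 0], "rot": [0, 0, -1]},
  {"claw": 1, "offset": [0, 0, 0], "rot": [0, 0, -0.76]},
  {"claw": 1, "offset": [0, 0, 0], "rot": [0, 0, 0]},
])

```text
clock: 56.9
ee_pos: [547.6, 298.1, 289.8]
tool_rot: [2.22, 2.222, 0.001]
force: [0.0, -0.3, 0.1]
opening: 92.9
```

Run:
```python
from h import *
plan(440,-400,300,0)
c=capture("top"); P=cloud(c); long_axis(P,c,"pestle",c["img"],zmin=6)
```

```text
t 56.9 at [547.6 298.1 289.8] psi 0.05 open 92.9 q6 0.42 | rz 0.01 then xyz -17.45 -2.69 -0.25 tilt [0.001 0.   ]
pestle 0.73 [321.0, 238.0, 353.0, 250.0] centre 366.1 -335.3 size [ 29.1 117.7] axis deg 94.3 zmax 33.6 rgb [251. 250. 248.]
pestle 0.63 [368.0, 228.0, 401.0, 234.0] centre 417.7 -492.3 size [ 29.7 119.8] axis deg 90.0 zmax 35.1 rgb [41. 40. 42.]
```

play_rows([
  {"claw": 1, "offset": [-0.92, -0.14, 0], "rot": [0, 0, 0]},
  {"claw": 1, "offset": [-0.92, -0.14, 0], "rot": [0, 0, 0]},
  {"claw": 1, "offset": [-0.92, -0.14, 0], "rot": [0, 0, 0]},
  {"claw": 1, "offset": [-0.92, -0.14, 0], "rot": [0, 0, 0]},
  {"claw": 1, "offset": [-0.92, -0.14, 0], "rot": [0, 0, 0]},
])

```text
clock: 57.5
ee_pos: [519.2, 112.8, 289.1]
tool_rot: [2.223, 2.219, 0.001]
force: [1.1, -0.2, -0.0]
opening: 92.7
```

play_rows([
  {"claw": 1, "offset": [-0.92, -0.14, 0], "rot": [0, 0, 0]},
  {"claw": 1, "offset": [-0.92, -0.14, 0], "rot": [0, 0, 0]},
  {"claw": 1, "offset": [-0.92, -0.14, 0], "rot": [0, 0, 0]},
  {"claw": 1, "offset": [-0.92, -0.14, 0], "rot": [0, 0, 0]},
  {"claw": 1, "offset": [-0.92, -0.14, 0], "rot": [0, 0, 0]},
])

```text
clock: 58.0
ee_pos: [491.2, -71.2, 289.2]
tool_rot: [2.223, 2.219, 0.001]
force: [-0.2, 0.4, 0.2]
opening: 93.2
```

play_rows([
  {"claw": 1, "offset": [-0.92, -0.14, 0], "rot": [0, 0, 0]},
  {"claw": 1, "offset": [-0.92, -0.14, 0], "rot": [0, 0, 0]},
  {"claw": 1, "offset": [-0.92, -0.14, 0], "rot": [0, 0, 0]},
  {"claw": 1, "offset": [-0.92, -0.14, 0], "rot": [0, 0, 0]},
  {"claw": 1, "offset": [-0.92, -0.14, 0], "rot": [0, 0, 0]},
])

```text
clock: 58.5
ee_pos: [463.2, -255.3, 289.2]
tool_rot: [2.223, 2.219, 0.0]
force: [0.2, 0.2, 0.3]
opening: 92.8
```

play_rows([
  {"claw": 1, "offset": [-0.92, -0.14, 0], "rot": [0, 0, 0]},
  {"claw": 1, "offset": [-0.92, -0.14, 0], "rot": [0, 0, 0]},
  {"claw": 1, "offset": [-0.92, -0.14, 0], "rot": [0, 0, 0]},
  {"claw": 1, "offset": [-0.92, -0.14, 0], "rot": [0, 0, 0]},
  {"claw": 1, "offset": [0, 0, 0], "rot": [0, 0, 0]},
])

```text
clock: 59.0
ee_pos: [440.1, -404.4, 288.5]
tool_rot: [2.227, 2.216, -0.001]
force: [-1.0, 0.2, -0.2]
opening: 92.7
```

play_rows([
  {"claw": 1, "offset": [0, 0, 0], "rot": [0, 0, 0]},
  {"claw": 1, "offset": [0, 0, 0], "rot": [0, 0, 0]},
])

```text
clock: 59.2
ee_pos: [441.4, -400.2, 288.9]
tool_rot: [2.222, 2.221, 0.0]
force: [-0.6, -0.9, 0.2]
opening: 92.6
```

Run:
```python
from h import *
s=sense(); c=capture("wrist"); save(c,"w10.png"); P=cloud(c,s); print(s["ee_pos"])
long_axis(P,c,"pestle",c["img"],y=(-400,-250))
q=near(P,369,-337,75,8,40); q=q[abs(q[:,0]-369)<30]; print(line(q))
for y in range(-400,-270,12):
    k=q[abs(q[:,1]-y)<5]; 
    if len(k): print(y,k[:,0].min().round(1),k[:,0].max().round(1),k[:,2].max().round(1))
```

```text
[ 441.4296258  -400.20524919  288.91081342]
pestle 0.66 [200.0, 85.0, 217.0, 164.0] centre 370.6 -337.7 size [ 27.2 118.8] axis deg 92.5 zmax 30.4 rgb [223. 224. 221.]
('x slope per y -> axis deg', 92.8, 'y range', np.float64(-397.4), np.float64(-278.3), 'x at mid', 371.3)
-400 363.1 381.8 25.5
-388 359.3 386.4 29.9
-376 359.6 385.0 29.7
-364 361.2 382.0 27.1
-352 363.2 378.4 24.7
-340 362.2 377.7 24.0
-328 363.2 377.6 24.8
-316 361.8 376.8 24.3
-304 361.2 376.0 23.9
-292 360.8 375.6 23.4
-280 359.7 376.2 24.4
```

```bash
python3 -c "
from h import *
plan(370.6,-338,43,2.9)"
```

```text
t 59.3 at [ 441.6 -400.1  289. ] psi 0.04 open 92.8 q6 -0.81 | rz -0.57 then xyz 1.64 -1.69 6.15 tilt [ 0. -0.]
```

play_rows([
  {"claw": 1, "offset": [0, 0, 0.2], "rot": [0, 0, -0.57]},
  {"claw": 1, "offset": [0.55, -0.56, 0.6], "rot": [0, 0, 0]},
  {"claw": 1, "offset": [0.55, -0.56, 0.6], "rot": [0, 0, 0]},
  {"claw": 1, "offset": [0.54, -0.57, 0.6], "rot": [0, 0, 0]},
  {"claw": 1, "offset": [0, 0, 0.7], "rot": [0, 0, 0]},
])

```text
clock: 59.8
ee_pos: [368.9, -336.3, 180.6]
tool_rot: [2.165, 2.277, -0.0]
force: [1.0, -0.2, -0.1]
opening: 92.8
```

play_rows([
  {"claw": 0.2, "offset": [0, 0, 0.9], "rot": [0, 0, 0]},
  {"claw": 0.2, "offset": [0, 0, 0.9], "rot": [0, 0, 0]},
  {"claw": 0.2, "offset": [0, 0, 0.9], "rot": [0, 0, 0]},
  {"claw": 0.2, "offset": [0, 0, 0.7], "rot": [0, 0, 0]},
  {"claw": 0.2, "offset": [0, 0, 0], "rot": [0, 0, 0]},
])

```text
clock: 60.3
ee_pos: [369.5, -336.9, 42.2]
tool_rot: [-2.161, -2.273, -0.001]
force: [-1.1, -0.0, 0.1]
opening: 58.4
```

play_rows([
  {"claw": 0.2, "offset": [0, 0, 0], "rot": [0, 0, 0]},
  {"claw": 0.2, "offset": [0, 0, 0], "rot": [0, 0, 0]},
])

```text
clock: 60.5
ee_pos: [371.3, -339.4, 46.3]
tool_rot: [2.164, 2.274, -0.0]
force: [0.3, 0.1, 0.2]
opening: 55.9
```

```bash
python3 -c "
from h import *
plan(370.6,-338,2.5,2.9)"
```

```text
t 60.5 at [ 371.3 -339.4   46.3] psi 2.86 open 55.9 q6 -0.88 | rz -0.01 then xyz 0.04 -0.02 1.1 tilt [ 0.002 -0.002]
```

play_rows([
  {"claw": 0.2, "offset": [0.03, 0, 0.5], "rot": [0, 0, 0]},
  {"claw": 0.2, "offset": [0, 0, 0.4], "rot": [0, 0, 0]},
  {"claw": 0.2, "offset": [0, 0, 0.17], "rot": [0, 0, 0]},
  {"claw": 0.2, "offset": [0, 0, 0], "rot": [0, 0, 0]},
  {"claw": -1, "offset": [0, 0, 0], "rot": [0, 0, 0]},
])

```text
clock: 61.0
ee_pos: [370.9, -338.1, 2.8]
tool_rot: [2.165, 2.275, -0.0]
force: [-0.0, -0.1, 0.2]
opening: 51.5
```

play_rows([
  {"claw": -1, "offset": [0, 0, 0], "rot": [0, 0, 0]},
  {"claw": -1, "offset": [0, 0, 0], "rot": [0, 0, 0]},
  {"claw": -1, "offset": [0, 0, 0], "rot": [0, 0, 0]},
  {"claw": -1, "offset": [0, 0, 0], "rot": [0, 0, 0]},
  {"claw": -1, "offset": [0, 0, 0], "rot": [0, 0, 0]},
])

```text
clock: 61.5
ee_pos: [370.5, -337.8, 2.2]
tool_rot: [2.165, 2.276, -0.0]
force: [-1.1, 1.0, 6.1]
opening: 28.9
```

play_rows([
  {"claw": -1, "offset": [0, 0, 0], "rot": [0, 0, 0]},
])

```text
clock: 61.6
ee_pos: [370.5, -337.8, 2.3]
tool_rot: [2.165, 2.276, -0.0]
force: [-0.7, 1.0, 5.9]
opening: 28.8
```

```bash
python3 -c "
from h import *
plan(370.6,-338,2.5,2.9)"
```

```text
t 61.6 at [ 370.5 -337.8    2.3] psi 2.84 open 28.8 q6 -0.88 | rz -0.01 then xyz -0.0 0.0 -0.01 tilt [ 0. -0.]
```

play_rows([
  {"claw": -1, "offset": [0, 0, -0.5], "rot": [0, 0, 0]},
  {"claw": -1, "offset": [0, 0, -0.8], "rot": [0, 0, 0]},
  {"claw": -1, "offset": [0, 0, -0.8], "rot": [0, 0, 0]},
  {"claw": -1, "offset": [0, 0, -0.8], "rot": [0, 0, 0]},
  {"claw": -1, "offset": [0, 0, -0.8], "rot": [0, 0, -1]},
])

```text
clock: 62.1
ee_pos: [370.2, -337.4, 151.1]
tool_rot: [-2.064, -2.369, -0.0]
force: [0.7, -0.4, -1.0]
opening: 28.8
```

play_rows([
  {"claw": -1, "offset": [0, 0, -0.7], "rot": [0, 0, -1]},
  {"claw": -1, "offset": [0, 0, -0.7], "rot": [0, 0, -1]},
  {"claw": -1, "offset": [0, 0, -0.7], "rot": [0, 0, -1]},
  {"claw": -1, "offset": [0, 0, 0], "rot": [0, 0, -1]},
  {"claw": -1, "offset": [0, 0, 0], "rot": [0, 0, -1]},
])

```text
clock: 62.6
ee_pos: [370.5, -337.7, 234.6]
tool_rot: [1.497, 2.76, -0.001]
force: [0.6, 0.3, -1.6]
opening: 28.5
```

play_rows([
  {"claw": -1, "offset": [0, 0, 0], "rot": [0, 0, -1]},
  {"claw": -1, "offset": [0, 0, 0], "rot": [0, 0, -1]},
  {"claw": -1, "offset": [0, 0, 0], "rot": [0, 0, -1]},
  {"claw": -1, "offset": [0, 0, 0], "rot": [0, 0, -1]},
  {"claw": -1, "offset": [0, 0, 0], "rot": [0, 0, -1]},
])

```text
clock: 63.1
ee_pos: [370.3, -337.5, 233.6]
tool_rot: [-0.864, -3.02, -0.0]
force: [-0.6, 0.5, -1.7]
opening: 29.0
```

play_rows([
  {"claw": -1, "offset": [0, 0, 0], "rot": [0, 0, -1]},
  {"claw": -1, "offset": [0, 0, 0], "rot": [0, 0, -1]},
  {"claw": -1, "offset": [0, 0, 0], "rot": [0, 0, -1]},
  {"claw": -1, "offset": [0, 0, 0], "rot": [0, 0, -1]},
  {"claw": -1, "offset": [0, 0, 0], "rot": [0, 0, -0.88]},
])

```text
clock: 63.6
ee_pos: [370.3, -337.5, 233.6]
tool_rot: [-0.207, -3.134, -0.001]
force: [-0.0, -0.2, -1.6]
opening: 28.9
```

play_rows([
  {"claw": -1, "offset": [0, 0, 0], "rot": [0, 0, 0]},
  {"claw": -1, "offset": [0, 0, 0], "rot": [0, 0, 0]},
])

```text
clock: 63.8
ee_pos: [370.3, -337.6, 233.7]
tool_rot: [-0.216, -3.134, -0.0]
force: [0.6, -0.2, -1.0]
opening: 28.8
```

```bash
python3 -c "
from h import *
plan(550.5,169.4,240,82.2)"
```

```text
t 63.8 at [ 370.3 -337.6  233.7] psi 82.11 open 28.8 q6 -2.27 | rz -0.02 then xyz -2.74 13.17 -0.16 tilt [-0.  0.]
```

play_rows([
  {"claw": -1, "offset": [-0.18, 0.88, 0], "rot": [0, 0, 0]},
  {"claw": -1, "offset": [-0.18, 0.88, 0], "rot": [0, 0, 0]},
  {"claw": -1, "offset": [-0.18, 0.88, 0], "rot": [0, 0, 0]},
  {"claw": -1, "offset": [-0.18, 0.88, 0], "rot": [0, 0, 0]},
  {"claw": -1, "offset": [-0.18, 0.88, 0], "rot": [0, 0, 0]},
])

```text
clock: 64.3
ee_pos: [430.1, -166.8, 233.9]
tool_rot: [0.216, 3.134, -0.0]
force: [0.6, -0.6, -1.1]
opening: 29.1
```

play_rows([
  {"claw": -1, "offset": [-0.18, 0.88, 0], "rot": [0, 0, 0]},
  {"claw": -1, "offset": [-0.18, 0.88, 0], "rot": [0, 0, 0]},
  {"claw": -1, "offset": [-0.18, 0.88, 0], "rot": [0, 0, 0]},
  {"claw": -1, "offset": [-0.18, 0.88, 0], "rot": [0, 0, 0]},
  {"claw": -1, "offset": [-0.18, 0.88, 0], "rot": [0, 0, 0]},
])

```text
clock: 64.8
ee_pos: [489.5, 2.9, 233.9]
tool_rot: [0.216, 3.134, 0.0]
force: [0.4, -0.5, -0.8]
opening: 29.1
```

play_rows([
  {"claw": -1, "offset": [-0.18, 0.88, 0], "rot": [0, 0, 0]},
  {"claw": -1, "offset": [-0.18, 0.88, 0], "rot": [0, 0, 0]},
  {"claw": -1, "offset": [-0.18, 0.88, 0], "rot": [0, 0, 0]},
  {"claw": -1, "offset": [-0.18, 0.88, 0], "rot": [0, 0, 0]},
  {"claw": -1, "offset": [-0.22, 0.85, 0], "rot": [0, 0, 0]},
])

```text
clock: 65.3
ee_pos: [550.3, 171.1, 233.7]
tool_rot: [-0.215, -3.134, 0.0]
force: [1.6, -1.1, -0.9]
opening: 28.9
```

play_rows([
  {"claw": -1, "offset": [0, 0, 0], "rot": [0, 0, 0]},
  {"claw": -1, "offset": [0, 0, 0], "rot": [0, 0, 0]},
  {"claw": -1, "offset": [0, 0, 0], "rot": [0, 0, 0]},
  {"claw": -1, "offset": [0, 0, 0], "rot": [0, 0, 0]},
])

```text
clock: 65.7
ee_pos: [550.0, 168.6, 234.0]
tool_rot: [-0.215, -3.134, 0.0]
force: [-0.1, 0.2, 0.6]
opening: 28.7
```

Run:
```python
from h import *
plan(550.5,169.4,60,82.2)
c=capture("wrist"); save(c,"w11.png")
```

```text
t 65.7 at [550.  168.6 234. ] psi 82.15 open 28.7 q6 -1.22 | rz -0.01 then xyz -0.01 0.02 4.35 tilt [-0. -0.]
```

View pics/w11.png

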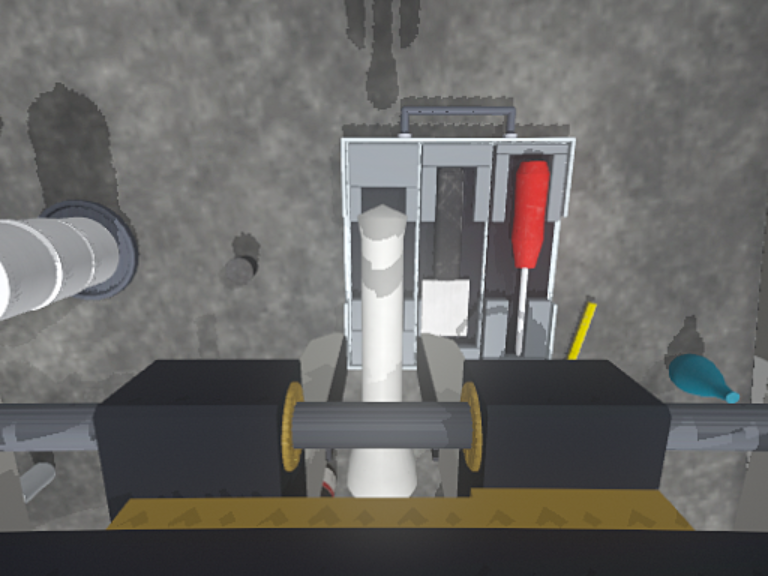

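The screwdriver lies well in its insert (530,250), and the pestle (383,300) is aligned with the left one. Lowering.

play_rows([
  {"claw": -1, "offset": [-0.01, 0.02, 0.7], "rot": [0, 0, 0]},
  {"claw": -1, "offset": [0, 0, 0.9], "rot": [0, 0, 0]},
  {"claw": -1, "offset": [0, 0, 0.9], "rot": [0, 0, 0]},
  {"claw": -1, "offset": [0, 0, 0.9], "rot": [0, 0, 0]},
  {"claw": -1, "offset": [0, 0, 0.8], "rot": [0, 0, 0]},
])

```text
clock: 66.25
ee_pos: [550.3, 169.6, 64.5]
tool_rot: [-0.214, -3.134, 0.0]
force: [-0.1, 0.2, -1.2]
opening: 28.9
```

play_rows([
  {"claw": -1, "offset": [0, 0, 0], "rot": [0, 0, 0]},
  {"claw": -1, "offset": [0, 0, 0], "rot": [0, 0, 0]},
  {"claw": -1, "offset": [0, 0, 0], "rot": [0, 0, 0]},
])

```text
clock: 66.55
ee_pos: [551.8, 170.3, 67.9]
tool_rot: [0.213, 3.132, 0.001]
force: [-0.5, 0.1, -0.5]
opening: 28.8
```

```bash
python3 -c "
from h import *
plan(550.5,169.4,10,82.2)"
```

```text
t 66.55 at [551.8 170.3  67.9] psi 82.22 open 28.8 q6 -1.22 | rz 0.0 then xyz 0.03 -0.03 1.45 tilt [0.003 0.001]
```

play_rows([
  {"claw": -1, "offset": [0.01, -0.02, 0.5], "rot": [0, 0, 0]},
  {"claw": -1, "offset": [0, 0, 0.5], "rot": [0, 0, 0]},
  {"claw": -1, "offset": [0, 0, 0.25], "rot": [0, 0, 0]},
  {"claw": -1, "offset": [0, 0, 0.1], "rot": [0, 0, 0]},
  {"claw": -1, "offset": [0, 0, 0.04], "rot": [0, 0, 0]},
])

```text
clock: 67.05
ee_pos: [550.6, 169.7, 11.0]
tool_rot: [0.212, 3.133, 0.0]
force: [0.8, 0.3, -0.5]
opening: 29.0
```

play_rows([
  {"claw": -1, "offset": [0, 0, 0], "rot": [0, 0, 0]},
  {"claw": -1, "offset": [0, 0, 0], "rot": [0, 0, 0]},
  {"claw": -1, "offset": [0, 0, 0], "rot": [0, 0, 0]},
])

```text
clock: 67.35
ee_pos: [550.4, 169.6, 10.8]
tool_rot: [0.212, 3.134, 0.0]
force: [0.5, -0.8, -1.5]
opening: 28.5
```

```bash
python3 -c "
from h import *
plan(550.5,169.4,9.5,82.2)"
```

```text
t 67.35 at [550.4 169.6  10.8] psi 82.25 open 28.5 q6 -1.22 | rz 0.01 then xyz -0.0 -0.01 0.03 tilt [0.001 0.   ]
```

play_rows([
  {"claw": -1, "offset": [0, 0, 0.03], "rot": [0, 0, 0]},
  {"claw": -0.1, "offset": [0, 0, 0], "rot": [0, 0, 0]},
  {"claw": -0.1, "offset": [0, 0, 0], "rot": [0, 0, 0]},
  {"claw": -0.1, "offset": [0, 0, 0], "rot": [0, 0, 0]},
  {"claw": -0.1, "offset": [0, 0, -0.4], "rot": [0, 0, 0]},
])

```text
clock: 67.85
ee_pos: [549.0, 169.2, 24.1]
tool_rot: [-0.212, -3.131, 0.001]
force: [-0.4, 0.6, 0.0]
opening: 41.7
```

play_rows([
  {"claw": -0.1, "offset": [0, 0, -0.7], "rot": [0, 0, 0]},
  {"claw": 0.2, "offset": [0, 0, -0.9], "rot": [0, 0, 0]},
  {"claw": 1, "offset": [0, 0, -1], "rot": [0, 0, 0]},
  {"claw": 1, "offset": [0, 0, -1], "rot": [0, 0, 0]},
  {"claw": 1, "offset": [0, 0, -1], "rot": [0, 0, 0]},
])

```text
clock: 68.35
ee_pos: [549.8, 169.5, 212.1]
tool_rot: [0.212, 3.133, 0.0]
force: [0.7, 0.3, -0.9]
opening: 69.2
```

play_rows([
  {"claw": 1, "offset": [-0.5, -0.5, -1], "rot": [0, 0, 0]},
  {"claw": 1, "offset": [-0.5, -0.5, -1], "rot": [0, 0, 0]},
  {"claw": 1, "offset": [-0.5, -0.5, -1], "rot": [0, 0, 0]},
  {"claw": 1, "offset": [0, 0, 0], "rot": [0, 0, 0]},
  {"claw": 1, "offset": [0, 0, 0], "rot": [0, 0, 0]},
])

```text
clock: 68.85
ee_pos: [601.3, 101.7, 330.1]
tool_rot: [0.214, 3.133, 0.001]
force: [-0.1, 0.3, -1.0]
opening: 92.5
```

Run:
```python
from h import *
s=sense(); c=capture("wrist"); save(c,"w12.png"); P=cloud(c,s); print(s["ee_pos"],s["clock"])
print("top tin",disc(P,505.5,-99.5,50,124,138)); print("weight",disc(P,505.5,-99.5,25,150,180))
for n in ("scraper","screwdriver","pestle"): long_axis(P,c,n,c["img"],zmin=12,x=(450,650),y=(120,350))
```

```text
[601.31954528 101.68058656 330.11018585] 68.85
top tin (1994, array([505.4, -94.2, 131. ]), array([506. , -99.2]), 34.9)
weight (518, array([506.8, -95.6, 160.4]), array([506.3, -99.4]), 13.8)
scraper 0.94 [312.0, 76.0, 340.0, 174.0] centre 553.9 225.8 size [ 47.  156.9] axis deg 172.4 zmax 23.0 rgb [86. 86. 87.]
screwdriver 0.8 [366.0, 69.0, 387.0, 182.0] centre 569.9 296.3 size [ 33.  177.5] axis deg 170.7 zmax 36.0 rgb [187.  59.  57.]
pestle 0.69 [284.0, 88.0, 299.0, 163.0] centre 550.3 167.1 size [ 31.4 119.5] axis deg 178.0 zmax 37.8 rgb [222. 223. 220.]
```

View pics/w12.png

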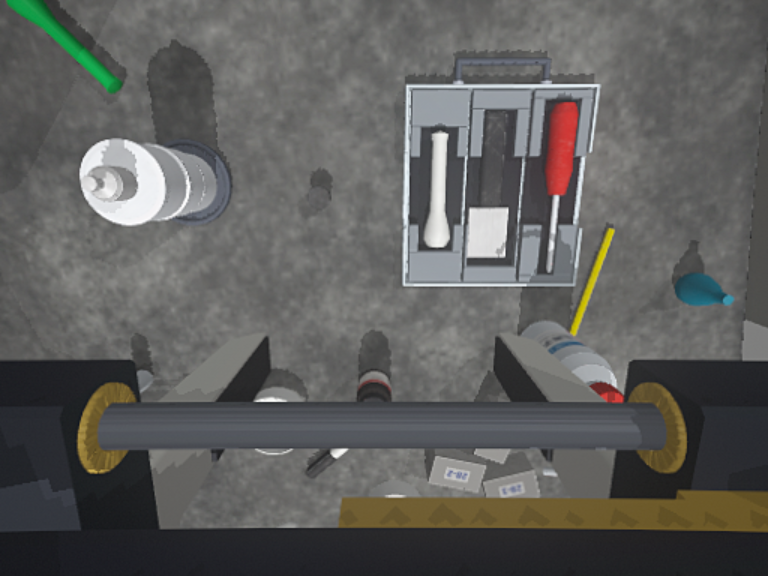

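All three tools lie in their recesses ((437,190), (489,185), (560,185)). The weight stands centred on the column (105,183). Handing in.

```bash
python3 -c "
from station import sign_off
print(sign_off())"
```

```text
the job is handed in; nothing more can be done
None
```

The kit is packed, and I handed the job in at about 69 s of the 210 s allowed; no verdict was reported.

- **Weight and tins:** I took the weight off the stand and set it aside. I stacked tin_2, tin_1 and tin_3 on the stand in that order, then stood the weight upright on the top lid.
- **Tools:** All three were on the bench. I laid the scraper, screwdriver and pestle in their own inserts with the working ends away from the bail handle.

**Last checks, from the final wrist picture and depth:**
- The top lid is at (506.0, −99.2), 131 mm high, and the weight at (506.3, −99.4), so the weight is centred to under 1 mm. The stand centre measured (505.8, −99.4).
- All three tools are seen lying inside their recesses.
- Two network readings from that last picture disagreed:
  - **Pestle:** its axis read 178° where the tray implies about 172°.
  - **Scraper:** its centre read about 10 mm off an earlier reading that fitted.

  I put both down to partial masks, since the picture shows the tools seated, and did not measure again.
- I saw no knock to any tool, and nothing needed mending apart from regripping the scraper a little lower.

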